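Gauge a stepped figurine plinth in the bench caliper and tray it

ROBOT

A 6-joint arm with a two-finger parallel gripper is mounted at the origin on the work surface. World frame = base frame: x ahead of the robot, y to its left, z up, the work surface at z = 0. Lengths are in m, angles in rad, forces in N, time in s.
With the tool pointing down it reaches from about 0.225 to 0.875 m from the base axis. Payload 3.4 kg.
Tool frame: the origin (TCP) lies at the very end of the fingers, on their centre line; the grasp point (between the pads) lies 19 mm behind it; z points along the fingers, y is the direction in which the jaws open and shut (so a half turn about z gives the same grasp; the last joint's range is limited). The gripper opens to 85 mm and grips with 20 to 120 N. Pads are 22 mm wide; open, the fingers measure 114 mm over their backs; the gripper's body (76 mm by 85 mm) begins 54 mm behind the grasp point. The pads swing forward as they close: fully open they stand 13 mm farther back than shut.
Start: joints at [1.045, 0.276, 1.505, -0, 1.361, -0.121], TCP at [0.226, 0.529, 0.231] pointing down, gripper open.
Joint ranges: [-2.89, 2.89], [-0.75, 2.08], [0.22, 2.7], [-1.18, 4.32], [0.11, 2.71], [-2.7, 2.7]. Speed limits (rad/s): [2.57, 2.57, 3.14, 3.14, 3.14, 3.14].

INTERFACE

Orientations are given as a 3x3 rotation matrix whose columns are the frame's x, y, z axes.
In Python, from cell import get_state, read_camera, hand_in, masks_of, tip_of gives the robot as it stands.
- The arm moves only by the tool drive_tool, never from a script. Its argument "rows" is a list of rows, each an object with "xyz": the shift along the tool's x, y, z in mm, a list of three; "twist": the turn, a rotation vector about the tool's x, y, z in degrees, a list of three; "jaw": the closure in counts, from 0 (fully open) to 255 (shut). In form: [{"xyz": [x, y, z], "twist": [rx, ry, rz], "jaw": jaw}, ...]. A call has 1 to 12 rows; each row is the pose to reach, as a shift and turn from the pose measured when the call began, along the tool's axes at that moment; what a row does not reach only later rows make up. A row lasts 1/10 s, in which the tool goes at most 50 mm and 8.59 degrees, less where a joint would pass 70% of its speed; a pose out of reach is approached as far as the arm can. A call with a gripper value outside its range is refused whole. The fingers move at their own pace and stop on an object; "force" is the grip in N (left out, the last holds). Time passes only in rows, so rows that repeat a pose let the fingers close. It gives the time, the measured TCP pose, the force and the opening at its end, in the units of the state.
- get_state(): the state, without advancing time (a new reading comes with each control period).
- read_camera(name): name is "scene" or "top"; returns a dict with "img" (400x640x3 uint8, blue, green, red), "fx", "fy", "cx", "cy" (pixels), "k1" (the pictures are not rectified: a ray, as slopes to the right and down, at radius r is drawn at 1 + k1 r^2 times it, then the intrinsics apply), "R" (3x3) and "t" (3): a world point X has camera coordinates R X + t. Camera axes: x right, y down, z forward; pixel columns grow to the right and rows downward; lengths in m; the calibration is good to about 2 mm. A picture is of the moment at which its call begins. There is no depth.
- hand_in(): hands the job in, once; it reports no verdict.
Trained networks look in the newest picture that a camera, given by its name, has taken for a name from the list of things; names that differ only in an ending like _2 or _b are one class to them, and where a whole thing is asked for, a point or a joint stands for the part that bears it (a point fixed in the world has none). Each returns a list of dicts, best first, with "p" (0 to 1); they miss things now and then, are a little off and sometimes report something else, mostly with a low value. They report only what shows in the picture. A call takes as long as a camera call. They do not tell look-alikes from the thing itself.
- masks_of(name, camera): "region" (400x640 bool, what is visible of it) and "uv" ([column, row] in pixels, amid what is visible of it).
- tip_of(name, camera): "uv" ([column, row] in pixels: a listed point, or the origin of a listed thing).
The state is a dict: "time": time; "joint_positions": joint angles; "qd": joint speeds; "joint_efforts": joint torques, N m; "position": TCP position; "orientation": TCP orientation; "contact_force": force on the tool from outside, world axes, zero at the start; "ft_torque": the same for the moment, N m; "finger_gap": opening from 0.0 (shut) to 1.0 (fully open).
Only numpy, scipy, OpenCV 4.12 (cv2) and the standard library are available. Lean on these libraries where they do the work, as an engineer would, in place of code of your own. Each camera call takes 0.05 s, during which the arm holds its last target. There are 200 camera calls.

TASK

Check the size of the stepped wooden plinth blank: lay it flat on the caliper's sloping bed between the jaws, its long side along the beam, let go of it, and slide the moving jaw shut until both jaws bear gently on its ends for a moment. Then slide the jaws wide open again, with the blank left lying on the bed, and afterwards lay the blank flat and lengthwise on the cork pad in the empty compartment of the tray. Never drop it, and leave the other things where they are.

Things in the scene. Friction and masses are not known exactly. Their poses are not given: they have to be found in the camera images.
- blank: stepped wooden plinth blank: foot 50 (x) x 30 (y) x 12 mm high with a 30 x 30 x 12 mm block centred on top, 24 mm high in all, 35 g. Both layers are flush on the two y faces: grip there, over 30 mm. Origin: centre of the underside, z up. Starts flat on the round black board, 8 mm thick.
- bed: dark steel caliper bed on a wooden stand, sloping 30 degrees, rising away from the robot. Origin on its surface, 60 mm above the table; x up the slope, y along the beam (left), z square out. Spans x -66..76, y -115..85 mm. A 4 mm high ledge at x -65..-55 stops parts sliding off: the blank's origin is then at x = -40. Beam (8 high) along y at x = 55; jaws (12 high) reach down to x = -50.
- fixed_jaw: the fixed left jaw, a steel bar 8 x 12 mm. Its frame is the bed's frame (same origin and axes); its measuring face is at y = +45 mm and looks to -y.
- moving_jaw: the moving right jaw, a steel bar 8 x 12 mm carried by the slider. Axes as the bed's; its measuring face is at its own y = +45 mm and looks to +y. It is sprung: on meeting the part it yields up to 10 mm back along the slider, with 0.5 N rising to 5.5 N, then is solid.
- slider (a joint): the slider's position in m = gap between the jaws (spring relaxed): 0 shut, 0.10 fully open; grows as the slider moves to the bed's -y (right). Friction about 3 N; stays where left. The jaws meet the blank's ends at 0.050 and bear with about 3 N at 0.045; the spring ends at 0.040.
- tab (a point): centre of the grip on the slider's black thumb tab, which is 12 (bed y) x 22 (bed x) mm and stands out of the bed from z = 14 to 48 mm at bed x = 55 mm; this point is at z = 36 mm. Pinch it over its 12 mm and slide it along the bed's y.
- pad: cork pad 56 (x) x 36 (y) x 2 mm on the floor of the empty one of three tray compartments, each 60 x 40 mm inside, long side along the pad's x, rim 7 mm above the pad; they lie side by side along y with 5 mm walls. Origin: centre of the pad's underside, 3 mm above the table; z up.
- tray: fixed shallow plywood tray, 70 (x) x 140 (y) x 12 mm high, three compartments in a row along its y with centres at -45, 0 and +45 mm. Origin: centre of the underside.
- plain_block: something nearby that must stay where it is: plain wooden block without a step, 50 x 30 x 12 mm, lying on the round board. Origin: centre of the underside.
- round_blank: something nearby that must stay where it is: round stepped wooden blank, 44 mm across, 22 mm high, on the round board. Origin: centre of the underside.
- tray_disc: something nearby that must stay where it is: wooden disc 34 mm across, 9 mm high, in a tray compartment. Origin: centre of the underside.
- tray_plaque: something nearby that must stay where it is: flat wooden plaque 52 x 24 x 9 mm in a tray compartment. Origin: centre of the underside.
- tape: something nearby that must stay where it is: paper tape roll 84 mm across, 22 mm high, lying flat on the table. Origin: centre of the underside.
- spatula: something nearby that must stay where it is: modelling spatula 160 mm long, lying on the table. Origin: in its middle.
- jar: something nearby that must stay where it is: white jar 60 mm across, 70 mm high. Origin: centre of the underside.
- pot: something nearby that must stay where it is: blue and white brush pot, 104 mm across, 68 mm high, with brushes to 170 mm. Origin: centre of the underside.
Mind the look-alikes: they are no part of the job. Leave any yellow look-alike of the blank alone.

How it is judged:
By the outcome, as a careful person would: the job done as asked, in the order asked, and still so for the second after the job is handed in, with the robot touching nothing.
It also fails if it takes over 66 s, if anything falls off the work surface, if the arm or the gripper's body presses on something with over 40 N, if the wrist force passes 120 N, or if a joint passes its speed limit or range.

## Working session

There is one attempt and no reset: what is moved stays moved. The work goes in short steps, Python scripts to look and compute and a tool call to move; the robot and the scene stay as the last step left them, time stands still between calls to the robot, and variables do not carry over. Pictures are saved under pics/ and viewed, about 8 in all and at most 12, crops included, and the job is handed in when it is done.

Besides the shell and the picture viewer there is one more tool, called after ">>>" by a JSON object that holds its "name" and its "arguments", one argument or row to a line. drive_tool: Moves the arm, as the interface text tells. Its arguments: {"type":"object","properties":{"rows":{"type":"array"},"force":{"type":"number"}},"required":["rows"]}

```bash
mkdir -p pics; cat > h.py <<'E'
import numpy as np,cv2
from cell import get_state, read_camera, hand_in, masks_of, tip_of
def K(c): return np.array([[c['fx'],0,c['cx']],[0,c['fy'],c['cy']],[0,0,1.]]),np.array([c['k1'],0,0,0,0.])
def proj(c,P):
    k,d=K(c); R=np.array(c['R'],float)
    return cv2.projectPoints(np.array(P,float).reshape(-1,1,3),cv2.Rodrigues(R)[0],np.array(c['t'],float),k,d)[0].reshape(-1,2)
def ray(c,uv):
    k,d=K(c); n=cv2.undistortPoints(np.array(uv,float).reshape(-1,1,2),k,d,None,None).reshape(-1,2)
    R=np.array(c['R'],float); t=np.array(c['t'],float)
    return -R.T@t, np.c_[n,np.ones(len(n))]@R
def onz(c,uv,z):
    o,d=ray(c,uv); return o+d*((z-o[2])/d[:,2])[:,None]
def tri(c1,u1,c2,u2):
    A=[];b=[]
    for c,u in((c1,u1),(c2,u2)):
        o,d=ray(c,u); d=d[0]/np.linalg.norm(d[0]); M=np.eye(3)-np.outer(d,d); A.append(M);b.append(M@o)
    x=np.linalg.lstsq(np.vstack(A),np.hstack(b),rcond=None)[0]
    return x,[np.linalg.norm(M@x-q)*1e3 for M,q in zip(A,b)]
E
python3 - <<'E'
from h import *
np.set_printoptions(precision=4,suppress=True)
s=get_state();print(s['time'],s['position'],s['orientation'])
for n in('scene','top'):
    c=read_camera(n);cv2.imwrite(f'pics/{n}0.png',c['img']);print(n,c['fx'],c['k1'],-np.array(c['R']).T@np.array(c['t']),np.array(c['R'])[2])
    for th in('blank','bed','fixed_jaw','moving_jaw','slider','tab','pad','tray','plain_block','round_blank'):
        print(th,[(np.round(q['uv'],1).tolist(),round(q['p'],2)) for q in tip_of(th,n)][:4],[(np.round(q['uv']).tolist(),round(q['p'],2),int(q['region'].sum())) for q in masks_of(th,n)][:3])
E
```

```text
0.0 [0.2262 0.5281 0.2304] [[-0.9192  0.3938 -0.0009]
 [ 0.3938  0.9192 -0.0016]
 [ 0.0002 -0.0018 -1.    ]]
scene 470.3030591005241 -0.00696422490177253 [1.6112 0.4997 1.0766] [-0.6917 -0.3828 -0.6124]
blank [([302.0, 177.4], 0.55), ([235.9, 176.9], 0.51), ([266.9, 209.1], 0.4), ([405.6, 216.5], 0.19)] [([232.0, 177.0], 0.57, 91), ([266.0, 207.0], 0.56, 110)]
bed [([355.7, 238.8], 0.73), ([445.2, 269.8], 0.37)] [([354.0, 239.0], 0.77, 1025)]
fixed_jaw [([357.0, 234.5], 0.46)] [([370.0, 240.0], 0.46, 64), ([337.0, 227.0], 0.28, 187)]
moving_jaw [([336.8, 226.6], 0.37)] [([352.0, 228.0], 0.62, 46)]Traceback (most recent call last):
  File "<stdin>", line 7, in <module>
ValueError: it knows: bed, blank, fixed_jaw, jar, moving_jaw, pad, plain_block, pot, round_blank, spatula, tab, tape, tray, tray_disc, tray_plaque
```

```bash
python3 - <<'E'
from h import *
np.set_printoptions(precision=4,suppress=True)
for n in('scene','top'):
    c=read_camera(n);cv2.imwrite(f'pics/{n}0.png',c['img']);print(n,c['fx'],c['k1'],-np.array(c['R']).T@np.array(c['t']),np.array(c['R'])[2])
    for th in('blank','bed','fixed_jaw','moving_jaw','tab','pad','tray','plain_block','round_blank'):
        print(th,[(np.round(q['uv'],1).tolist(),round(q['p'],2)) for q in tip_of(th,n)][:4],[(np.round(q['uv']).tolist(),round(q['p'],2),int(q['region'].sum())) for q in masks_of(th,n)][:3])
a=cv2.imread('pics/scene0.png')[120:320,180:500];b=cv2.imread('pics/top0.png')
cv2.imwrite('pics/s1.png',cv2.resize(a,(800,500),interpolation=cv2.INTER_CUBIC))
E
```

```text
scene 470.3030591005241 -0.00696422490177253 [1.6112 0.4997 1.0766] [-0.6917 -0.3828 -0.6124]
blank [([232.1, 177.8], 0.5), ([300.9, 175.2], 0.46), ([267.7, 210.9], 0.41)] [([232.0, 174.0], 0.4, 102), ([350.0, 230.0], 0.31, 37)]
bed [([359.2, 236.7], 0.88)] [([354.0, 238.0], 0.78, 999), ([282.0, 268.0], 0.6, 477)]
fixed_jaw [([357.9, 235.7], 0.54)] [([368.0, 239.0], 0.61, 64)]
moving_jaw [([335.6, 228.9], 0.57)] [([349.0, 228.0], 0.5, 42)]
tab [([337.0, 223.5], 0.55)] [([339.0, 229.0], 0.59, 152)]
pad [([445.6, 270.4], 0.46), ([267.6, 207.2], 0.28)] [([350.0, 230.0], 0.74, 56), ([444.0, 269.0], 0.54, 123)]
tray [([434.4, 261.8], 0.75), ([286.3, 223.0], 0.51)] [([427.0, 258.0], 0.66, 592)]
plain_block [([293.5, 202.1], 0.56)] [([349.0, 210.0], 0.54, 294)]
round_blank [([286.6, 221.3], 0.53)] [([287.0, 222.0], 0.61, 73)]
top 496.9224632865254 -0.0723151177947425 [ 0.2995 -0.1022  1.389 ] [ 0.1841  0.0167 -0.9828]
blank [([486.6, 248.2], 0.76), ([401.5, 294.0], 0.52)] [([410.0, 207.0], 0.73, 207), ([486.0, 249.0], 0.64, 214), ([402.0, 294.0], 0.46, 231)]
bed [([270.3, 186.2], 0.92), ([383.0, 234.0], 0.2)] [([277.0, 184.0], 0.77, 3606)]
fixed_jaw [] [([250.0, 182.0], 0.74, 194)]
moving_jaw [([299.5, 186.0], 0.61)] [([284.0, 189.0], 0.52, 112), ([195.0, 208.0], 0.5, 650)]
tab [([290.4, 172.5], 0.64)] [([283.0, 176.0], 0.53, 251), ([383.0, 232.0], 0.33, 232)]
pad [([173.9, 204.1], 0.6)] [([172.0, 203.0], 0.76, 210), ([254.0, 126.0], 0.59, 1080), ([408.0, 208.0], 0.33, 221)]
tray [([188.9, 208.3], 0.66)] [([196.0, 206.0], 0.95, 776), ([298.0, 262.0], 0.48, 285)]
plain_block [([384.0, 234.1], 0.69)] [([383.0, 233.0], 0.48, 232)]
round_blank [([373.5, 196.0], 0.65)] [([370.0, 194.0], 0.73, 161)]
```

View pics/top0.png

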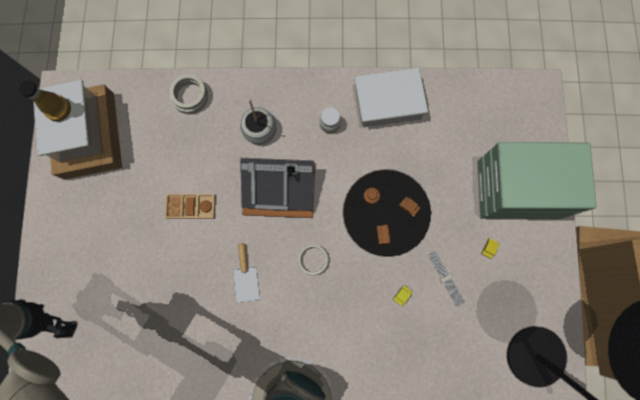

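View pics/s1.png

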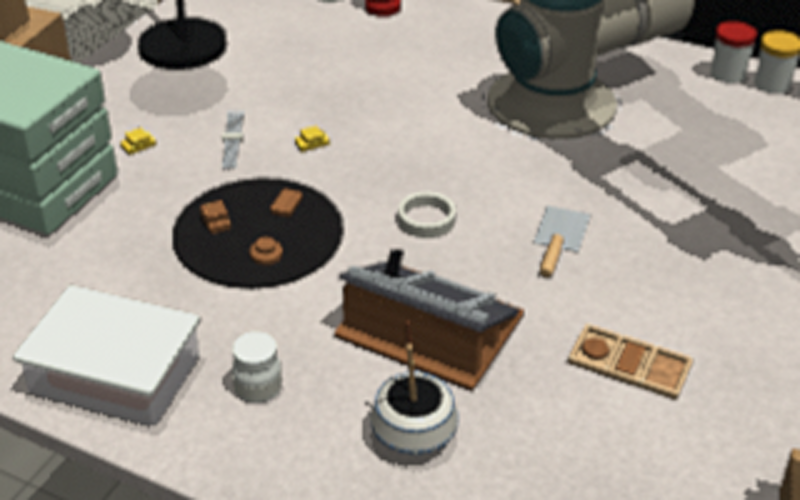

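The top view shows the brown stepped blank at (410,207), the plain block at (384,234) and the round blank at (371,195). The bed is at (277,185) and the tray at (190,206), with its left compartment (173,204) empty. Next I zoom in.

```bash
python3 - <<'E'
import cv2,numpy as np
b=cv2.imread('pics/top0.png');s=cv2.imread('pics/scene0.png')
f=lambda im,x,y,w,h,W,H:cv2.resize(im[y:y+h,x:x+w],(W,H),interpolation=cv2.INTER_NEAREST)
m=np.vstack([np.hstack([f(b,355,180,70,70,280,280),f(b,230,150,100,70,400,280)]),np.hstack([f(s,310,215,85,65,340,260),f(s,245,190,60,45,340,260)]),][:2]) if 0 else None
A=np.hstack([f(b,360,180,60,70,240,280),f(b,235,150,85,70,340,280),f(b,160,190,55,70,220,280)])
B=np.hstack([f(s,310,215,80,56,400,280),f(s,255,190,50,35,400,280)])
cv2.imwrite('pics/z1.png',np.vstack([A,B]))
E
```

```text
(no output)
```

View pics/z1.png

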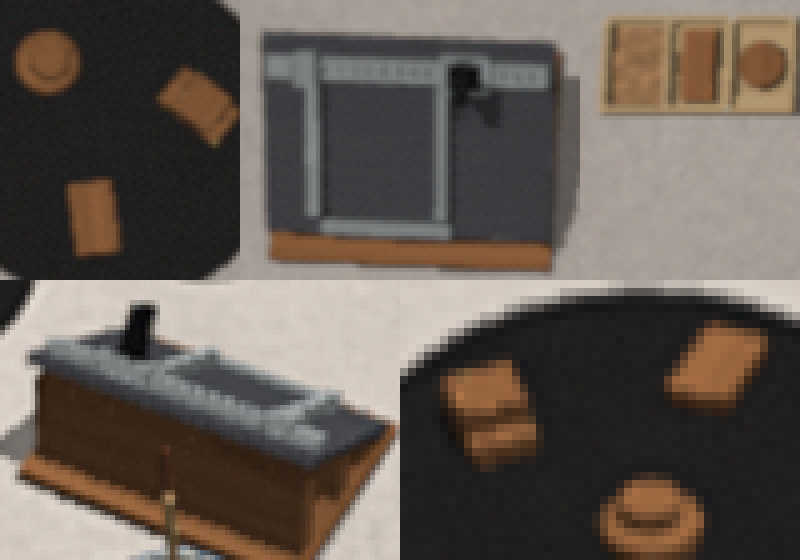

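```bash
cat >> h.py <<'E'
from scipy.optimize import minimize
def box(x0,x1,y0,y1,z0,z1): return np.array([[x,y,z] for x in(x0,x1) for y in(y0,y1) for z in(z0,z1)])/1e3
def Rz(a): return np.array([[np.cos(a),-np.sin(a),0],[np.sin(a),np.cos(a),0],[0,0,1]])
SL=np.radians(30); Rs=np.array([[np.cos(SL),0,-np.sin(SL)],[0,1,0],[np.sin(SL),0,np.cos(SL)]])
S=8
def render(c,parts,roi):
    x,y,w,h=roi; m=np.zeros((h*S,w*S),np.uint8)
    for P in parts:
        q=(proj(c,P)-[x,y]+.5)*S-.5
        cv2.fillConvexPoly(m,cv2.convexHull(np.round(q*16).astype(np.int32)),255,shift=4)
    return cv2.resize(m,(w,h),interpolation=cv2.INTER_AREA)/255.
def fit(views,parts,p0,Rl,z,steps=(.006,.006,.06)):
    # views: (cam, softmask, roi); pose p=(x,y,yaw)
    def pp(p): return [P@(Rz(p[2])@Rl).T+[p[0],p[1],z] for P in parts]
    def cost(p): return sum(((render(c,pp(p),roi)-m)**2).sum() for c,m,roi in views)
    best=None
    for k in range(3):
        x0=np.array(p0) if best is None else best.x
        sim=np.vstack([x0]+[x0+np.eye(3)[i]*steps[i]/(2**k) for i in range(3)])
        best=minimize(cost,x0,method='Nelder-Mead',options=dict(initial_simplex=sim,xatol=1e-5,fatol=1e-4))
    return best.x,best.fun
BLANK=[box(-25,25,-15,15,0,12),box(-15,15,-15,15,12,24)]
BED=[box(-66,76,-115,85,0,0)]
TRAY=[box(-35,35,-70,70,0,12)]
def crop(c,roi): x,y,w,h=roi; return c['img'][y:y+h,x:x+w].astype(float)
def soft(v,lo,hi): return np.clip((v-lo)/(hi-lo),0,1)
E
python3 - <<'E'
from h import *
np.set_printoptions(precision=4,suppress=True)
C={n:read_camera(n) for n in('scene','top')}
T=C['top'];Sc=C['scene']
rt=(398,195,26,26); a=crop(T,rt); rs=(256,197,20,22); b=crop(Sc,rs)
print('R-B range',(a[...,2]-a[...,0]).max(),(b[...,2]-b[...,0]).max(),np.median(a[...,2]-a[...,0]))
ma=soft(a[...,2]-a[...,0],0,70); mb=soft(b[...,2]-b[...,0],0,50)
g=onz(T,[410,207],.02)[0];print('blank guess',g)
for vs in([(T,ma,rt)],[(Sc,mb,rs)],[(T,ma,rt),(Sc,mb,rs)]):
  for y0 in(-.6,1.0): print(len(vs),fit(vs,BLANK,[g[0],g[1],y0],np.eye(3),.008))
# bed
rb=(230,150,95,68); d=crop(T,rb); 
print('table',d[2,2],'bed',d[30,30],'jaw',d[30,20],'wood',d[61,30])
mm=soft(d[...,0]-d[...,2],-12,0)
cv2.imwrite('pics/bm.png',mm*255)
g=onz(T,[271,188],.06)[0];r=fit([(T,mm,rb)],BED,[g[0],g[1],0],Rs,.06);print('bed',r)
rr=(160,188,62,36); e=crop(T,rr); v=e[...,2]-e[...,0];print('tray',v[1,1],v[18,30])
g=onz(T,[190,206],.01)[0]; t=fit([(T,soft(v,20,50),rr)],TRAY,[g[0],g[1],0],np.eye(3),0);print('tray',t)
for n in('jar','pot','tape'):
  for q in tip_of(n,'top')[:2]: print(n,q['p'],onz(T,q['uv'],0)[0])
E
```

```text
R-B range 76.0 98.0 3.0
blank guess [ 0.5249 -0.3249  0.02  ]
1 (array([ 0.5288, -0.3242,  0.8978]), np.float64(7.4375168106458265))
1 (array([ 0.529 , -0.3242,  0.9008]), np.float64(7.497612378284646))
1 (array([ 0.5307, -0.3229, -1.1078]), np.float64(34.17071203383314))
1 (array([ 0.5272, -0.3233,  0.8828]), np.float64(3.706250672818147))
2 (array([ 0.5284, -0.3236,  0.8987]), np.float64(13.372294972891117))
2 (array([ 0.5281, -0.3238,  0.8941]), np.float64(13.240768856562232))
table [154. 161. 170.] bed [64. 59. 60.] jaw [72. 70. 69.] wood [ 55.  90. 135.]
bed (array([ 0.5754,  0.0595, -0.0352]), np.float64(51.30508458285275))
tray 16.0 76.0
tray (array([0.5283, 0.2994, 0.0057]), np.float64(22.15665128796617))
jar 0.75 [ 0.7707 -0.1073  0.    ]
pot 0.89 [0.7542 0.1164 0.    ]
tape 0.66 [ 0.378  -0.0532  0.    ][ WARN:0@1.977] global loadsave.cpp:1063 imwrite_ Unsupported depth image for selected encoder is fallbacked to CV_8U.
```

```bash
cat >> h.py <<'E'
def over(c,items,roi,k,fn):
    x,y,w,h=roi; im=cv2.resize(c['img'][y:y+h,x:x+w],(w*k,h*k),interpolation=cv2.INTER_NEAREST)
    for P,col in items:
        q=(proj(c,P)-[x,y]+.5)*k
        hull=cv2.convexHull(np.round(q*16).astype(np.int32)); cv2.polylines(im,[hull],True,col,1,cv2.LINE_AA,shift=4)
    return im
def pose(P,p,Rl,z): return P@(Rz(p[2])@Rl).T+[p[0],p[1],z]
E
python3 - <<'E'
from h import *
np.set_printoptions(precision=4,suppress=True)
C={n:read_camera(n) for n in('scene','top')}
tt=[tip_of('tab',n)[0]['uv'] for n in('scene','top')]
x,e=tri(C['scene'],tt[0],C['top'],tt[1]); p=(.5754,.0595,-.0352)
M=Rz(p[2])@Rs; print('tab world',x,e,'bed',M.T@(x-[p[0],p[1],.06]))
g=75
B=lambda *a:pose(box(*a),p,Rs,.06)
it=[(B(-66,76,-115,85,0,0),(0,0,255)),(B(-50,55,45,53,12,12),(0,255,0)),(B(-50,55,45-g-8,45-g,12,12),(0,255,255)),(B(-65,-55,-30,30,4,4),(255,0,255))]
bl=[(pose(P,(.5283,-.3238,.893),np.eye(3),.008),(0,255,0)) for P in BLANK]
tr=[(pose(TRAY[0],(.5283,.2994,.0057),np.eye(3),0),(0,0,255)),(pose(box(-28,28,17,73,2,5)+0,(.5283,.2994,.0057),np.eye(3),0),(0,255,0))]
A=np.hstack([over(C['top'],it,(232,150,90,68),6,0),over(C['top'],tr,(160,185,60,68),4,0)])
Bm=np.hstack([over(C['scene'],it,(310,205,90,70),5,0),over(C['scene'],bl,(255,195,33,35),5,0),over(C['top'],bl,(396,190,33,35),5,0)])
Bm=Bm[:,:780];Bm2=np.zeros((Bm.shape[0],780,3),np.uint8);Bm2[:,:Bm.shape[1]]=Bm
A=A[:,:780];cv2.imwrite('pics/o1.png',np.vstack([A,Bm2])[:, :] if Bm.shape[0]==350 else A) if 0 else None
h=max(350,175);R=np.vstack([over(C['scene'],bl,(255,195,44,35),5,0),over(C['top'],bl,(390,190,44,35),5,0)])
Bm=np.hstack([over(C['scene'],it,(310,205,90,70),5,0),R]); Bm=cv2.copyMakeBorder(Bm,0,0,0,780-Bm.shape[1],0)
cv2.imwrite('pics/o1.png',cv2.resize(np.vstack([A,Bm]),None,fx=.78,fy=.78,interpolation=cv2.INTER_AREA))
E
```

```text
tab world [0.602  0.0012 0.1121] [np.float64(0.9152485121271442), np.float64(0.9152485121267667)] bed [ 0.0508 -0.0574  0.0308]Traceback (most recent call last):
  File "<stdin>", line 12, in <module>
    return _nx.concatenate(arrs, 1, dtype=dtype, casting=casting)
           ~~~~~~~~~~~~~~~^^^^^^^^^^^^^^^^^^^^^^^^^^^^^^^^^^^^^^^
ValueError: all the input array dimensions except for the concatenation axis must match exactly, but along dimension 0, the array at index 0 has size 408 and the array at index 1 has size 272
```

```bash
cat > ov.py <<'E'
from h import *
def compose(C,p,g,blp,trp,fn,blz=.008):
    B=lambda *a:pose(box(*a),p,Rs,.06)
    it=[(B(-66,76,-115,85,0,0),(0,0,255)),(B(-50,55,45,53,12,12),(0,255,0)),(B(-50,55,45-g-8,45-g,12,12),(0,255,255)),(B(-65,-55,-30,30,4,4),(255,0,255))]
    bl=[(pose(P,blp,np.eye(3),blz),(0,255,0)) for P in BLANK]
    tr=[(pose(TRAY[0],trp,np.eye(3),0),(0,0,255)),(pose(box(-28,28,27,63,3,5),trp,np.eye(3),0),(0,255,0))]
    fit_=lambda im,w,h:cv2.copyMakeBorder(im,0,h-im.shape[0],0,w-im.shape[1],0)
    A=np.hstack([over(C['top'],it,(232,150,90,68),5,0),fit_(over(C['top'],tr,(160,185,60,44),5,0),300,340)])
    R=np.vstack([over(C['scene'],bl,(255,192,58,25),5,0),over(C['top'],bl,(380,195,58,25),5,0)])
    D=np.hstack([over(C['scene'],it,(310,215,90,50),5,0),R])
    cv2.imwrite(fn,np.vstack([A,fit_(D,750,250)]))
E
python3 - <<'E'
from ov import *
C={n:read_camera(n) for n in('scene','top')}
compose(C,(.5754,.0595,-.0352),75,(.5283,-.3238,.893),(.5283,.2994,.0057),'pics/o1.png')
E
```

```text
(no output)
```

View pics/o1.png

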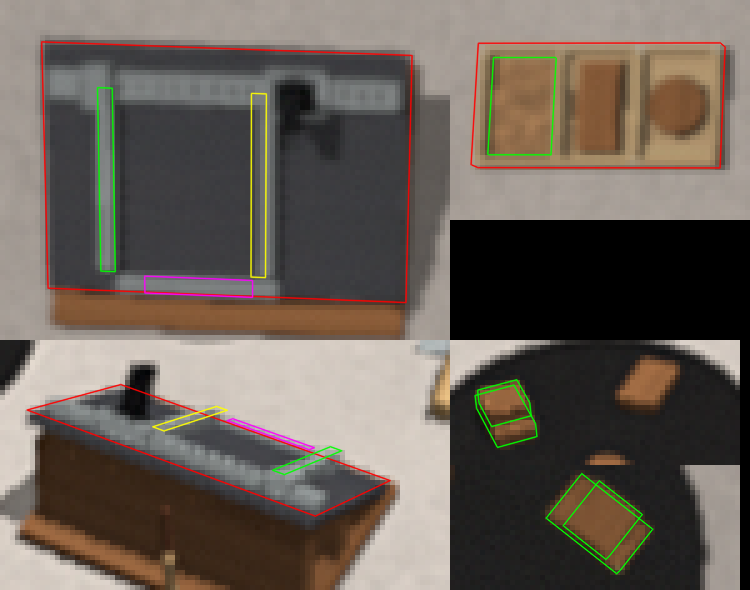

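```bash
python3 - <<'E'
from h import *
np.set_printoptions(precision=4,suppress=True,linewidth=200)
C={n:read_camera(n) for n in('scene','top')};T=C['top'];Sc=C['scene']
p=(.5754,.0595,-.0352)
G=lambda c:cv2.cvtColor(c['img'],cv2.COLOR_BGR2GRAY)
print(G(T)[172:196:6,240:318]); print(G(T)[200:214,270])
# scene jaw masks
# joint fit: bright metal on dark slab, x,y,yaw,g ; both cameras, roi inside the slab between ledge and beam
def parts(q):
    B=lambda *a:pose(box(*a),q[:3],Rs,.06)
    return [B(-50,50,45,53,0,12),B(-50,50,37-q[3],45-q[3],0,12)]
def inner(c,q): # mask of slab surface region used
    return render(c,[pose(box(-48,30,-75,75,0,0),q[:3],Rs,.06)],(225,145,110,75))
rT=(225,145,110,75); w=inner(T,[*p])>.99
gT=crop(T,rT).mean(2); mT=soft(gT,68,112)
print(np.percentile(gT[w],[5,50,80,90,97]))
def cost(q): return (((render(T,parts(q),rT)-mT)*w)**2).sum()
for g in(75,85):
    x0=np.array([*p,g]); st=[.004,.004,.03,5]
    for k in range(3):
        r=minimize(cost,x0,method='Nelder-Mead',options=dict(initial_simplex=np.vstack([x0]+[x0+np.eye(4)[i]*st[i]/2**k for i in range(4)]),xatol=1e-5)); x0=r.x
    print(r.x,r.fun)
# bed outline with scene corners
for n,uv in(('top',None),('scene',None)):
    pass
E
```

```text
[[112  75  62  60  62  60  63  65  71  76  82 106 128 119  86  52  47  56  61  61  59  60  60  60  60  62  61  60  62  61  62  61  63  62  60  58  58  58  59  60  61  61  65  82 106 117 103  64  28
   21  26  25  33  40  47  64  74  67  63  65  69  76  80  81  79  80  82  85  83  86  84  71  57  45  54  76  90  91]
 [129  82  60  60  61  60  61  61  61  59  71 104 128 121  92  56  48  58  60  63  60  61  62  61  58  60  61  61  61  60  60  63  60  61  61  59  59  60  60  59  60  59  63  85 113 124 101  58  36
   45  50  52  56  55  51  41  40  37  38  41  52  58  62  61  60  59  58  60  60  59  61  60  59  60  69  83  90  91]
 [137  92  63  61  63  62  62  63  63  62  72 105 129 133 110  64  51  60  63  62  61  62  62  63  61  61  62  60  64  63  63  62  64  62  62  63  61  61  62  62  60  61  64  84 111 123 101  61  51
   60  61  61  61  62  59  60  61  62  61  62  61  61  61  61  62  61  60  59  59  59  59  60  58  61  75  89  91  88]
 [138  95  67  60  61  61  61  62  61  59  71 107 134 133 111  66  47  57  59  60  62  61  60  61  63  61  61  62  61  61  60  60  62  59  61  61  61  62  61  62  62  61  63  84 112 121  99  60  48
   57  60  62  61  61  62  61  62  62  60  61  59  61  59  60  61  60  61  60  60  60  60  60  65  64  76  87  91  90]]
[ 64  61  60  62  72 100 123 128 120  87  91  99 101  99]
[ 51.   62.   64.  103.4 123. ]
[ 0.5756  0.061  -0.0347 79.9908] 3.2964822573009105
[ 0.5797  0.0612 -0.0329 80.3798] 3.1229322240968984
```

```bash
cat >> h.py <<'E'
from scipy.spatial.transform import Rotation as Ro
def go(pt,Rt):
    s=get_state();R=np.array(s['orientation']);q=np.array(s['position'])
    print('t',s['time'],'pos',np.round(q,4),'gap',s['finger_gap'],'F',np.round(s['contact_force'],2),'j',np.round(s['joint_positions'],2))
    print('xyz',np.round(R.T@(np.array(pt)-q)*1e3,1),'twist',np.round(Ro.from_matrix(R.T@Rt).as_rotvec(degrees=True),2))
def down(a): # tool y at world angle a, z down
    y=np.array([np.cos(a),np.sin(a),0]);z=np.array([0,0,-1.]);return np.c_[np.cross(y,z),y,z]
BP=(.5765,.0605,-.0345)
def bedM(): return Rz(BP[2])@Rs
def bedpt(x,y,z): return bedM()@(np.array([x,y,z])/1e3)+[BP[0],BP[1],.06]
def bedR(alongbeam=False): # tool z=-bed z; tool y = bed x, or bed y
    M=bedM(); y=M[:,1] if alongbeam else M[:,0]; z=-M[:,2]; return np.c_[np.cross(y,z),y,z]
E
python3 - <<'E'
from h import *
go([.5283,-.3238,.12],down(.893-np.pi/2))
E
```

```text
t 3.0 pos [0.2265 0.5285 0.2313] gap 1.00150190424544 F [ 0.14 -0.05  0.44] j [ 1.05  0.28  1.5  -0.    1.36 -0.12]
xyz [-613.1 -664.6  111.3] twist [  0.    -0.   105.64]
```

>>> {"name": "drive_tool", "arguments": {
  "rows": [
    {"xyz": [-45,-49,0],"twist": [0,0,8.5],"jaw": 80},
    {"xyz": [-90,-98,0],"twist": [0,0,17],"jaw": 80},
    {"xyz": [-135,-147,0],"twist": [0,0,25],"jaw": 80},
    {"xyz": [-180,-196,0],"twist": [0,0,34],"jaw": 80},
    {"xyz": [-225,-245,0],"twist": [0,0,42],"jaw": 80},
    {"xyz": [-270,-294,0],"twist": [0,0,51],"jaw": 80},
    {"xyz": [-320,-345,0],"twist": [0,0,59],"jaw": 80},
    {"xyz": [-370,-400,10],"twist": [0,0,68],"jaw": 80},
    {"xyz": [-420,-455,20],"twist": [0,0,76],"jaw": 80},
    {"xyz": [-470,-510,30],"twist": [0,0,85],"jaw": 80},
    {"xyz": [-520,-560,40],"twist": [0,0,93],"jaw": 80},
    {"xyz": [-570,-615,60],"twist": [0,0,101],"jaw": 80}
  ]
}}

```text
time: 4.2
position: [0.4277, -0.0377, 0.2076]
orientation: [[0.567, 0.823, 0.002], [0.823, -0.567, -0.0], [0.001, 0.002, -1.0]]
contact_force: [0.7, 0.5, -0.2]
finger_gap: 0.689
```

```bash
python3 - <<'E'
from h import *
go([.5283,-.3238,.09],down(.893-np.pi/2))
E
```

```text
t 4.2 pos [ 0.4277 -0.0377  0.2076] gap 0.6892218815121156 F [ 0.72  0.49 -0.22] j [-0.25  0.07  1.83  0.    1.24  0.35]
xyz [-178.6  245.   117.8] twist [ 0.1  -0.07  4.27]
```

>>> {"name": "drive_tool", "arguments": {
  "rows": [
    {"xyz": [-30,40,15],"twist": [0,0,4.3],"jaw": 80},
    {"xyz": [-60,80,35],"twist": [0,0,4.3],"jaw": 80},
    {"xyz": [-90,122,55],"twist": [0,0,4.3],"jaw": 80},
    {"xyz": [-120,163,75],"twist": [0,0,4.3],"jaw": 80},
    {"xyz": [-150,204,100],"twist": [0,0,4.3],"jaw": 80},
    {"xyz": [-178.6,245,117.8],"twist": [0,0,4.3],"jaw": 80},
    {"xyz": [-178.6,245,117.8],"twist": [0,0,4.3],"jaw": 80},
    {"xyz": [-178.6,245,117.8],"twist": [0,0,4.3],"jaw": 80},
    {"xyz": [-178.6,245,117.8],"twist": [0,0,4.3],"jaw": 80}
  ]
}}

```text
time: 5.1
position: [0.5279, -0.3238, 0.0893]
orientation: [[0.628, 0.778, 0.001], [0.778, -0.628, 0.001], [0.002, -0.0, -1.0]]
contact_force: [-0.3, 0.1, 0.3]
finger_gap: 0.69
```

```bash
python3 - <<'E'
from h import *
go([.5283,-.3238,.016],down(.893-np.pi/2))
C={n:read_camera(n) for n in('scene','top')}
f=lambda im,x,y,w,h:cv2.resize(im[y:y+h,x:x+w],(400,400),interpolation=cv2.INTER_CUBIC)
bl=[(pose(P,(.5283,-.3238,.893),np.eye(3),.008),(0,255,0)) for P in BLANK]
cv2.imwrite('pics/g1.png',np.hstack([over(C['scene'],bl,(240,170,50,50),8,0),over(C['top'],bl,(385,182,50,50),8,0)]))
E
```

```text
t 5.1 pos [ 0.5279 -0.3238  0.0893] gap 0.6900363571406558 F [-0.31  0.12  0.25] j [-0.66  0.45  1.61  0.    1.08  0.02]
xyz [ 0.2  0.3 73.3] twist [-0.02 -0.09 -0.1 ]
```

View pics/g1.png

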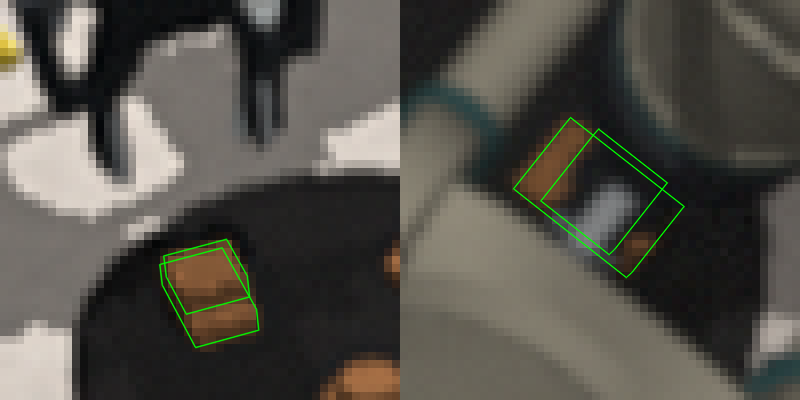

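The fingers straddle the blank in the scene crop, at about (120,170) and (260,140), so I go down and grip.

>>> {"name": "drive_tool", "arguments": {
  "rows": [
    {"xyz": [0,0,25],"twist": [0,0,0],"jaw": 80},
    {"xyz": [0,0,50],"twist": [0,0,0],"jaw": 80},
    {"xyz": [0,0,68],"twist": [0,0,0],"jaw": 80},
    {"xyz": [0,0,73.5],"twist": [0,0,0],"jaw": 80},
    {"xyz": [0,0,73.5],"twist": [0,0,0],"jaw": 130},
    {"xyz": [0,0,73.5],"twist": [0,0,0],"jaw": 190},
    {"xyz": [0,0,73.5],"twist": [0,0,0],"jaw": 220},
    {"xyz": [0,0,73.5],"twist": [0,0,0],"jaw": 220},
    {"xyz": [0,0,73.5],"twist": [0,0,0],"jaw": 220},
    {"xyz": [0,0,73.5],"twist": [0,0,0],"jaw": 220}
  ],
  "force": 30
}}

```text
time: 6.2
position: [0.529, -0.3231, 0.0184]
orientation: [[0.627, 0.779, 0.004], [0.779, -0.627, -0.001], [0.002, 0.004, -1.0]]
contact_force: [-0.7, 1.5, 6.2]
finger_gap: 0.341
```

>>> {"name": "drive_tool", "arguments": {
  "rows": [
    {"xyz": [0,0,-10],"twist": [0,0,0],"jaw": 220},
    {"xyz": [0,0,-50],"twist": [0,0,0],"jaw": 220},
    {"xyz": [0,0,-90],"twist": [0,0,0],"jaw": 220},
    {"xyz": [0,0,-130],"twist": [0,0,0],"jaw": 220},
    {"xyz": [0,0,-170],"twist": [0,0,0],"jaw": 220},
    {"xyz": [0,0,-170],"twist": [0,0,0],"jaw": 220}
  ]
}}

```text
time: 6.8
position: [0.5313, -0.3254, 0.1958]
orientation: [[0.627, 0.779, 0.015], [0.779, -0.627, -0.009], [0.002, 0.017, -1.0]]
contact_force: [1.1, -1.5, 0.9]
finger_gap: 0.342
```

```bash
python3 - <<'E'
from h import *
go(bedpt(-38.5,10,70),bedR())
E
```

```text
t 6.8 pos [ 0.5313 -0.3254  0.1958] gap 0.3420351471481673 F [ 1.14 -1.52  0.88] j [-0.66  0.36  1.47  0.    1.29  0.02]
xyz [ 295.7 -269.1   90.5] twist [-27.96   9.84 -35.93]
```

```bash
python3 - <<'E'
from h import *
go(bedpt(-38.5,10,120),bedR())
E
```

```text
t 6.8 pos [ 0.5313 -0.3254  0.1958] gap 0.3420351471481673 F [ 1.14 -1.52  0.88] j [-0.66  0.36  1.47  0.    1.29  0.02]
xyz [ 280.8 -288.4   46.8] twist [-27.96   9.84 -35.93]
```

>>> {"name": "drive_tool", "arguments": {
  "rows": [
    {"xyz": [25,-26,0],"twist": [-3,1,-4],"jaw": 220},
    {"xyz": [55,-56,0],"twist": [-6,2,-8],"jaw": 220},
    {"xyz": [85,-86,0],"twist": [-9,3,-12],"jaw": 220},
    {"xyz": [115,-118,0],"twist": [-12,4,-16],"jaw": 220},
    {"xyz": [145,-149,0],"twist": [-15,5,-20],"jaw": 220},
    {"xyz": [175,-180,0],"twist": [-18,6,-24],"jaw": 220},
    {"xyz": [205,-211,10],"twist": [-21,7,-28],"jaw": 220},
    {"xyz": [235,-242,25],"twist": [-24,8,-32],"jaw": 220},
    {"xyz": [260,-267,40],"twist": [-27,9,-35],"jaw": 220},
    {"xyz": [280.8,-288.4,46.8],"twist": [-28,9.8,-35.9],"jaw": 220},
    {"xyz": [280.8,-288.4,46.8],"twist": [-28,9.8,-35.9],"jaw": 220},
    {"xyz": [280.8,-288.4,46.8],"twist": [-28,9.8,-35.9],"jaw": 220}
  ]
}}

```text
time: 8.0
position: [0.483, 0.0743, 0.1444]
orientation: [[0.033, 0.866, 0.499], [0.999, -0.028, -0.018], [-0.001, 0.5, -0.866]]
contact_force: [-0.1, -0.4, -0.2]
finger_gap: 0.343
```

```bash
python3 - <<'E'
from h import *
go(bedpt(-38.5,10,45),bedR())
E
```

```text
t 8.0 pos [0.483  0.0743 0.1444] gap 0.3427719485125729 F [-0.15 -0.37 -0.2 ] j [ 0.04  0.01  2.22 -0.1   0.39  0.15]
xyz [-0.5  0.7 75.1] twist [-0.02  0.02  0.09]
```

>>> {"name": "drive_tool", "arguments": {
  "rows": [
    {"xyz": [-0.5,0.7,25],"twist": [0,0,0],"jaw": 220},
    {"xyz": [-0.5,0.7,50],"twist": [0,0,0],"jaw": 220},
    {"xyz": [-0.5,0.7,75],"twist": [0,0,0],"jaw": 220},
    {"xyz": [-0.5,0.7,75],"twist": [0,0,0],"jaw": 220},
    {"xyz": [-0.5,0.7,75],"twist": [0,0,0],"jaw": 220}
  ]
}}

```text
time: 8.5
position: [0.5215, 0.0713, 0.0799]
orientation: [[0.035, 0.866, 0.499], [0.999, -0.03, -0.019], [-0.001, 0.499, -0.867]]
contact_force: [-0.0, 0.1, -0.1]
finger_gap: 0.337
```

```bash
python3 - <<'E'
from h import *
go(bedpt(-38.5,10,14),bedR())
s=get_state();q=np.array(s['position']);R=np.array(s['orientation'])
C={n:read_camera(n) for n in('scene','top')}
B=lambda *a:pose(box(*a),BP,Rs,.06)
g=80
it=[(B(-66,76,-115,85,0,0),(0,0,255)),(B(-50,55,45,53,12,12),(0,255,0)),(B(-50,55,45-g-8,45-g,12,12),(0,255,255))]
# blank in tool frame: tool x=blank x dir, y = -blank.. ; underside 10 mm beyond TCP
it+=[((P*[1,1,-1]+[0,0,.010])@R.T+q,(255,0,255)) for P in BLANK]
cv2.imwrite('pics/b1.png',np.hstack([over(C['scene'],it,(305,195,80,80),5,0),over(C['top'],it,(235,150,80,80),5,0)]))
E
```

```text
t 8.5 pos [0.5215 0.0713 0.0799] gap 0.3374212629505186 F [-0.04  0.09 -0.07] j [ 0.03  0.18  2.25 -0.17  0.18  0.22]
xyz [ 1.2 -0.5 30.9] twist [-0.06  0.09  0.  ]
```

View pics/b1.png

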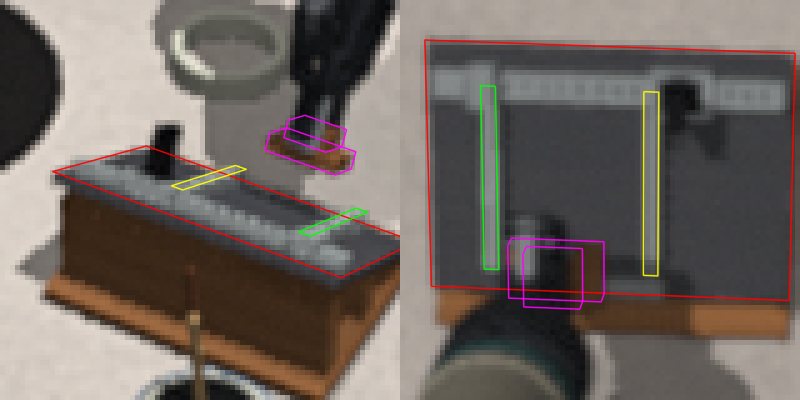

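```bash
cat >> h.py <<'E'
def place(xe,yc,ze,h,less):
    Rt=bedR()@Ro.from_euler('x',less,degrees=True).as_matrix()
    go(bedpt(xe,yc,ze)-Rt@(np.array([0,-15,h])/1e3),Rt); print(Rt[:,2])
E
python3 - <<'E'
from h import *
place(-53.5,12,4,10,3.5);place(-53.5,12,4,10,-3.5)
E
```

```text
t 8.6 pos [0.5215 0.0718 0.081 ] gap 0.3424039725306171 F [-0.29  0.99 -1.08] j [ 0.03  0.18  2.25 -0.17  0.18  0.22]
xyz [ 2.6 -0.5 32.8] twist [3.58 0.05 0.03]
[ 0.4459323  -0.01539077 -0.89493436]
t 8.6 pos [0.5215 0.0718 0.081 ] gap 0.3424039725306171 F [-0.29  0.99 -1.08] j [ 0.03  0.18  2.25 -0.17  0.18  0.22]
xyz [ 2.6 -1.7 30.9] twist [-3.42  0.05  0.03]
[ 0.55160855 -0.01903805 -0.83388582]
```

>>> {"name": "drive_tool", "arguments": {
  "rows": [
    {"xyz": [2.6,-0.5,5],"twist": [3.6,0,0],"jaw": 220},
    {"xyz": [2.6,-0.5,12],"twist": [3.6,0,0],"jaw": 220},
    {"xyz": [2.6,-0.5,18],"twist": [3.6,0,0],"jaw": 220},
    {"xyz": [2.6,-0.5,23],"twist": [3.6,0,0],"jaw": 220},
    {"xyz": [2.6,-0.5,23],"twist": [3.6,0,0],"jaw": 220}
  ]
}}

```text
time: 9.1
position: [0.5319, 0.0739, 0.0598]
orientation: [[0.034, 0.895, 0.444], [0.999, -0.03, -0.016], [-0.001, 0.444, -0.896]]
contact_force: [0.4, 0.0, -0.8]
finger_gap: 0.344
```

```bash
python3 - <<'E'
from h import *
place(-53.5,12,0,10,3.5)
E
```

```text
t 9.1 pos [0.5319 0.0739 0.0598] gap 0.3441028915913753 F [ 0.41  0.02 -0.78] j [ 0.03  0.24  2.21 -0.12  0.24  0.18]
xyz [ 0.1  2.  13.2] twist [-0.11  0.06  0.04]
[ 0.4459323  -0.01539077 -0.89493436]
```

```bash
python3 - <<'E'
from h import *
place(-53.5,12,3,10,1)
E
```

```text
t 9.1 pos [0.5319 0.0739 0.0598] gap 0.3441028915913753 F [ 0.41  0.02 -0.78] j [ 0.03  0.24  2.21 -0.12  0.24  0.18]
xyz [0.1 1.4 9.6] twist [-2.61  0.06  0.04]
[ 0.48452113 -0.01672261 -0.87461971]
```

>>> {"name": "drive_tool", "arguments": {
  "rows": [
    {"xyz": [0,1.4,3],"twist": [-2.6,0,0],"jaw": 220},
    {"xyz": [0,1.4,6],"twist": [-2.6,0,0],"jaw": 220},
    {"xyz": [0,1.4,9],"twist": [-2.6,0,0],"jaw": 220},
    {"xyz": [0,1.4,9.6],"twist": [-2.6,0,0],"jaw": 220},
    {"xyz": [0,1.4,9.6],"twist": [-2.6,0,0],"jaw": 220}
  ]
}}

```text
time: 9.6
position: [0.5378, 0.0737, 0.0519]
orientation: [[0.034, 0.874, 0.484], [0.999, -0.029, -0.018], [-0.001, 0.485, -0.875]]
contact_force: [0.2, 0.3, -0.8]
finger_gap: 0.34
```

```bash
python3 - <<'E'
from h import *
place(-53.5,12,0,10,1)
E
```

```text
t 9.6 pos [0.5378 0.0737 0.0519] gap 0.3403687527265808 F [ 0.21  0.32 -0.8 ] j [ 0.03  0.26  2.25 -0.24  0.14  0.3 ]
xyz [ 0.1 -0.4  2.9] twist [-0.    0.06  0.04]
[ 0.48452113 -0.01672261 -0.87461971]
```

>>> {"name": "drive_tool", "arguments": {
  "rows": [
    {"xyz": [0,-0.4,1],"twist": [0.5,0,0],"jaw": 220},
    {"xyz": [0,-0.4,2],"twist": [0.5,0,0],"jaw": 220},
    {"xyz": [0,-0.4,2.5],"twist": [0.5,0,0],"jaw": 220},
    {"xyz": [0,-0.4,2.5],"twist": [0.5,0,0],"jaw": 220}
  ]
}}

```text
time: 10.0
position: [0.5383, 0.0737, 0.0507]
orientation: [[0.034, 0.878, 0.478], [0.999, -0.03, -0.018], [-0.001, 0.478, -0.878]]
contact_force: [-7.6, -0.3, 12.5]
finger_gap: 0.34
```

>>> {"name": "drive_tool", "arguments": {
  "rows": [
    {"xyz": [0,0,1],"twist": [0,0,0],"jaw": 220},
    {"xyz": [0,0,1],"twist": [0,0,0],"jaw": 220},
    {"xyz": [0,0,1],"twist": [0,0,0],"jaw": 220}
  ]
}}

```text
time: 10.3
position: [0.5383, 0.0737, 0.0507]
orientation: [[0.034, 0.877, 0.478], [0.999, -0.03, -0.018], [-0.001, 0.479, -0.878]]
contact_force: [-6.6, 0.5, 10.7]
finger_gap: 0.344
```

```bash
python3 - <<'E'
from h import *
place(-53.5,12,0,10,1.5)
E
```

```text
t 10.3 pos [0.5383 0.0737 0.0507] gap 0.3444240228460194 F [-6.57  0.53 10.73] j [ 0.03  0.26  2.24 -0.22  0.14  0.28]
xyz [ 0.1 -0.1  1.7] twist [0.1  0.07 0.04]
[ 0.47687482 -0.01645871 -0.87881711]
```

>>> {"name": "drive_tool", "arguments": {
  "rows": [
    {"xyz": [0,0,0],"twist": [0,0,0],"jaw": 220},
    {"xyz": [0,0,0],"twist": [0,0,0],"jaw": 150},
    {"xyz": [0,0,0],"twist": [0,0,0],"jaw": 110},
    {"xyz": [0,0,0],"twist": [0,0,0],"jaw": 100},
    {"xyz": [0,0,0],"twist": [0,0,0],"jaw": 100},
    {"xyz": [0,0,-10],"twist": [0,0,0],"jaw": 100},
    {"xyz": [0,0,-30],"twist": [0,0,0],"jaw": 100},
    {"xyz": [0,0,-60],"twist": [0,0,0],"jaw": 100},
    {"xyz": [0,0,-100],"twist": [0,0,0],"jaw": 100},
    {"xyz": [0,0,-130],"twist": [0,0,0],"jaw": 100}
  ]
}}

```text
time: 11.3
position: [0.4754, 0.0761, 0.1663]
orientation: [[0.034, 0.877, 0.479], [0.999, -0.03, -0.017], [-0.001, 0.479, -0.878]]
contact_force: [1.3, -0.0, 0.1]
finger_gap: 0.61
```

```bash
python3 - <<'E'
from h import *
# above tab: lateral location y=-57
Rt=bedR(True)@Ro.from_euler('y',0,degrees=True).as_matrix()
for d in(-12,12):
    Rt=bedR(True)@Ro.from_euler('y',d,degrees=True).as_matrix(); g=bedpt(55,-58,37)-Rt[:,2]*.019
    print(d,Rt[:,2]); 
    for back in(.09,): go(bedpt(55,-58,37)+Rt[:,2]*(.019-back),Rt)
C={n:read_camera(n) for n in('scene','top')}
B=lambda *a:pose(box(*a),BP,Rs,.06)
it=[(B(-66,76,-115,85,0,0),(0,0,255)),(B(-50,55,45,53,12,12),(0,255,0)),(B(-65,-55,-40,40,4,4),(0,255,255))]
it+=[(pose(P+[-.04,.012,0],BP,Rs,.06),(255,0,255)) for P in BLANK]
cv2.imwrite('pics/b2.png',np.hstack([over(C['scene'],it,(305,195,80,80),5,0),over(C['top'],it,(235,150,80,80),5,0)]))
E
```

```text
-12 [ 0.66873243 -0.02308043 -0.74314483]
t 11.3 pos [0.4754 0.0761 0.1663] gap 0.6102152455189351 F [ 1.32 -0.01  0.1 ] j [ 0.04 -0.03  2.17 -0.08  0.5   0.14]
xyz [-70.1  75.9  34.6] twist [-10.54 -10.46 -89.51]
12 [ 0.30883311 -0.01065897 -0.95105652]
t 11.3 pos [0.4754 0.0761 0.1663] gap 0.6102152455189351 F [ 1.32 -0.01  0.1 ] j [ 0.04 -0.03  2.17 -0.08  0.5   0.14]
xyz [-70.1 105.4  33.9] twist [  8.3    8.39 -89.68]
```

View pics/b2.png

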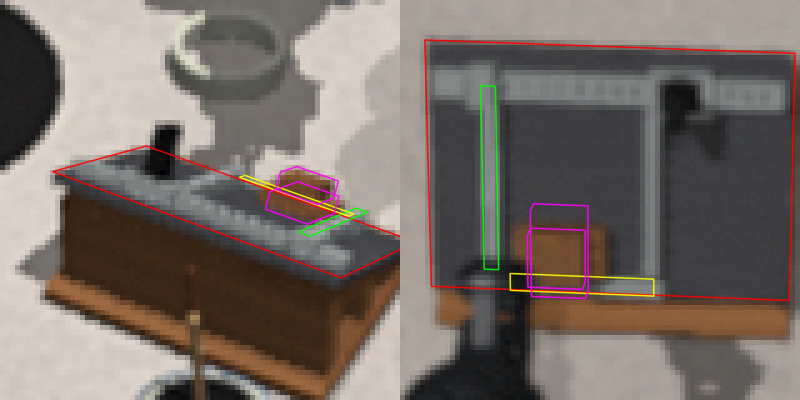

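```bash
python3 - <<'E'
from h import *
Rt=bedR(True)@Ro.from_euler('y',12,degrees=True).as_matrix()
go(bedpt(55,-59,40)+Rt[:,2]*(.019-.09),Rt)
E
```

```text
t 11.4 pos [0.477  0.0763 0.1688] gap 0.6091859281645019 F [0.57 0.39 0.45] j [ 0.04 -0.03  2.17 -0.08  0.49  0.14]
xyz [-71.4 102.5  33.1] twist [  8.64   8.69 -89.65]
```

>>> {"name": "drive_tool", "arguments": {
  "rows": [
    {"xyz": [-6,9,-5],"twist": [0.8,0.8,-8],"jaw": 100},
    {"xyz": [-12,18,-5],"twist": [1.6,1.6,-16],"jaw": 100},
    {"xyz": [-18,27,-5],"twist": [2.4,2.4,-24],"jaw": 100},
    {"xyz": [-24,36,-5],"twist": [3.2,3.2,-32],"jaw": 100},
    {"xyz": [-30,45,-2],"twist": [4,4,-40],"jaw": 100},
    {"xyz": [-37,54,2],"twist": [4.7,4.7,-48],"jaw": 100},
    {"xyz": [-44,63,8],"twist": [5.5,5.5,-56],"jaw": 100},
    {"xyz": [-50,72,14],"twist": [6.2,6.2,-64],"jaw": 100},
    {"xyz": [-57,82,20],"twist": [7,7,-72],"jaw": 100},
    {"xyz": [-64,92,27],"twist": [7.8,7.8,-80],"jaw": 100},
    {"xyz": [-71.4,102.5,33],"twist": [8.6,8.7,-88.5],"jaw": 100},
    {"xyz": [-71.4,102.5,33],"twist": [8.6,8.7,-89.6],"jaw": 100}
  ]
}}

```text
time: 12.6
position: [0.5823, 0.0004, 0.1885]
orientation: [[-0.95, 0.035, 0.309], [0.034, 0.999, -0.011], [-0.309, 0.0, -0.951]]
contact_force: [-0.4, -0.3, -0.2]
finger_gap: 0.606
```

```bash
python3 - <<'E'
from h import *
Rt=bedR(True)@Ro.from_euler('y',12,degrees=True).as_matrix()
go(bedpt(55,-59,40)+Rt[:,2]*.019,Rt)
C={n:read_camera(n) for n in('scene','top')}
B=lambda *a:pose(box(*a),BP,Rs,.06)
it=[(B(44,66,-65,-53,14,48),(0,255,0))]
cv2.imwrite('pics/t1.png',np.hstack([over(C['scene'],it,(305,175,80,80),5,0),over(C['top'],it,(235,140,80,80),5,0)]))
E
```

```text
t 12.6 pos [5.823e-01 4.000e-04 1.885e-01] gap 0.6063522858274523 F [-0.41 -0.32 -0.22] j [-0.14  0.16  1.82  0.04  0.85 -1.7 ]
xyz [ 1.7  0.8 88.3] twist [ 0.    0.01 -0.04]
```

View pics/t1.png

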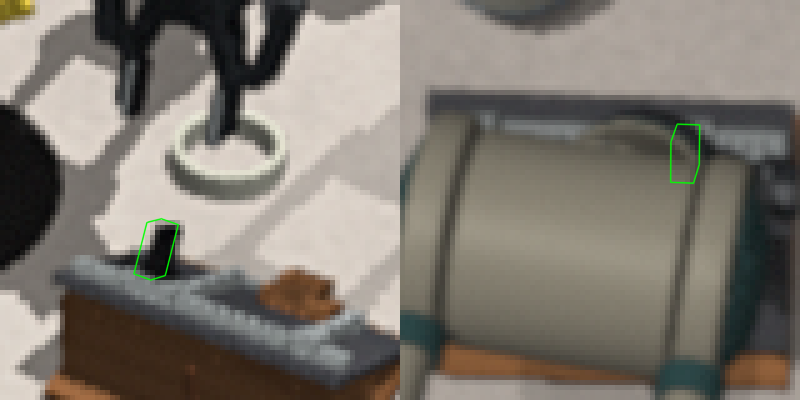

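The tab overlay fits to within 1 px in the scene view, and the blank lies flat between the jaws. I lower onto the tab and pinch it.

>>> {"name": "drive_tool", "arguments": {
  "rows": [
    {"xyz": [1.7,1,30],"twist": [0,0,0],"jaw": 100},
    {"xyz": [1.7,1,60],"twist": [0,0,0],"jaw": 100},
    {"xyz": [1.7,1,80],"twist": [0,0,0],"jaw": 100},
    {"xyz": [1.7,1,88],"twist": [0,0,0],"jaw": 100},
    {"xyz": [1.7,1,88],"twist": [0,0,0],"jaw": 150},
    {"xyz": [1.7,1,88],"twist": [0,0,0],"jaw": 190},
    {"xyz": [1.7,1,88],"twist": [0,0,0],"jaw": 220},
    {"xyz": [1.7,1,88],"twist": [0,0,0],"jaw": 240},
    {"xyz": [1.7,1,88],"twist": [0,0,0],"jaw": 240},
    {"xyz": [1.7,1,88],"twist": [0,0,0],"jaw": 240}
  ],
  "force": 40
}}

```text
time: 13.7
position: [0.6051, 0.0021, 0.1052]
orientation: [[-0.951, 0.037, 0.308], [0.036, 0.999, -0.009], [-0.308, 0.003, -0.951]]
contact_force: [-2.7, 2.7, 6.5]
finger_gap: 0.129
```

```bash
python3 - <<'E'
from h import *
s=get_state();q=np.array(s['position']);R=np.array(s['orientation']);M=bedM()
print(s['time'],s['finger_gap'],'bed pos grasp',M.T@(q-R[:,2]*.019-[BP[0],BP[1],.06])*1e3,'F bed',M.T@np.array(s['contact_force']))
print('bed y in tool',R.T@M[:,1],np.round(s['joint_positions'],2))
C=read_camera('top');b=read_camera('scene')
B=lambda *a:pose(box(*a),BP,Rs,.06);g=80
cv2.imwrite('pics/t2.png',np.hstack([over(b,[],(305,195,80,80),5,0),over(C,[(B(-50,55,45,53,12,12),(0,255,0)),(B(-50,55,37-g,45-g,12,12),(0,255,255))],(235,150,80,80),5,0)]))
E
```

```text
13.7 0.12918344802144302 bed pos grasp [ 53.10017424 -57.45237791  42.39224007] F bed [0.82538269 2.60053627 7.03693166]
bed y in tool [0.00359818 0.99999243 0.0014805 ] [-0.13  0.28  1.89  0.05  0.65 -1.7 ]
```

View pics/t2.png

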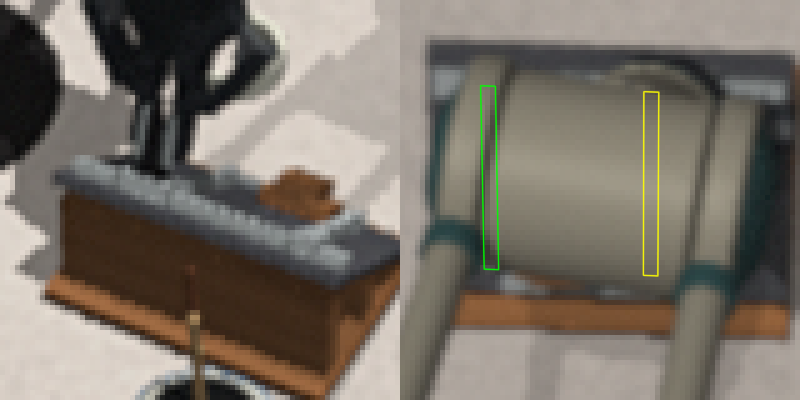

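>>> {"name": "drive_tool", "arguments": {
  "rows": [
    {"xyz": [0,5,0],"twist": [0,0,0],"jaw": 240},
    {"xyz": [0,10,0],"twist": [0,0,0],"jaw": 240},
    {"xyz": [0,15,0],"twist": [0,0,0],"jaw": 240},
    {"xyz": [0,20,0],"twist": [0,0,0],"jaw": 240},
    {"xyz": [0,24,0],"twist": [0,0,0],"jaw": 240},
    {"xyz": [0,27,0],"twist": [0,0,0],"jaw": 240},
    {"xyz": [0,27,0],"twist": [0,0,0],"jaw": 240}
  ]
}}

```text
time: 14.5
position: [0.6061, 0.0297, 0.1052]
orientation: [[-0.951, 0.037, 0.308], [0.036, 0.999, -0.009], [-0.308, 0.003, -0.951]]
contact_force: [-0.8, -0.7, 0.4]
finger_gap: 0.133
```

```bash
cat > st.py <<'E'
from h import *
s=get_state();q=np.array(s['position']);R=np.array(s['orientation']);M=bedM()
y=(M.T@(q-R[:,2]*.019-[BP[0],BP[1],.06])*1e3)
print(s['time'],s['finger_gap'],'grasp',y,'g~',80-(y[1]+57.45),'F bed',M.T@np.array(s['contact_force']),np.round(s['joint_positions'],2))
E
python3 st.py
```

```text
14.5 0.13325935164088037 grasp [ 53.1382256  -29.77056585  42.41527921] g~ 52.320565851000744 F bed [-0.44360494 -0.761115    0.77440158] [-0.07  0.29  1.89  0.02  0.65 -1.62]
```

>>> {"name": "drive_tool", "arguments": {
  "rows": [
    {"xyz": [0,1.5,0],"twist": [0,0,0],"jaw": 240},
    {"xyz": [0,3,0],"twist": [0,0,0],"jaw": 240}
  ]
}}

```text
time: 14.7
position: [0.6062, 0.0327, 0.1052]
orientation: [[-0.951, 0.037, 0.308], [0.036, 0.999, -0.009], [-0.308, 0.003, -0.951]]
contact_force: [-1.3, -2.5, 0.4]
finger_gap: 0.132
```

>>> {"name": "drive_tool", "arguments": {
  "rows": [
    {"xyz": [0,1.5,0],"twist": [0,0,0],"jaw": 240},
    {"xyz": [0,3,0],"twist": [0,0,0],"jaw": 240}
  ]
}}

```text
time: 14.9
position: [0.6063, 0.0356, 0.1052]
orientation: [[-0.951, 0.037, 0.308], [0.036, 0.999, -0.009], [-0.308, 0.003, -0.951]]
contact_force: [-1.8, -3.7, 1.1]
finger_gap: 0.129
```

```bash
python3 st.py; python3 - <<'E'
from h import *
b=read_camera('scene'); B=lambda *a:pose(box(*a),BP,Rs,.06)
cv2.imwrite('pics/t3.png',over(b,[],(320,215,64,50),10,0))
E
```

```text
14.9 0.12851491474691534 grasp [ 53.1278868  -23.86167922  42.39936896] g~ 46.41167922194356 F bed [-0.86993684 -3.710542    1.78883767] [-0.06  0.29  1.89  0.02  0.65 -1.61]
```

View pics/t3.png

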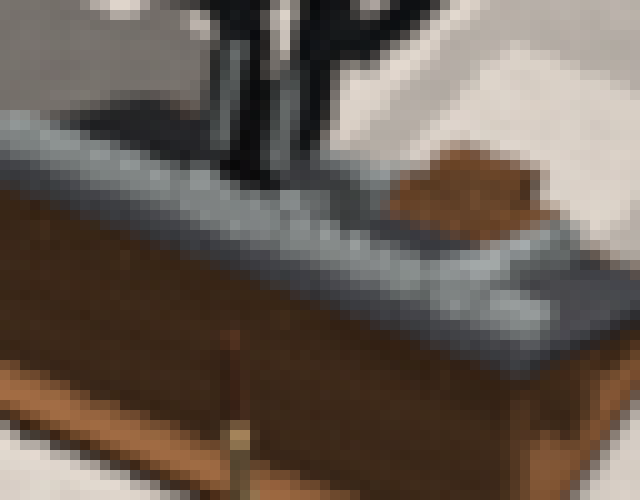

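>>> {"name": "drive_tool", "arguments": {
  "rows": [
    {"xyz": [0,0.7,0],"twist": [0,0,0],"jaw": 240},
    {"xyz": [0,1.4,0],"twist": [0,0,0],"jaw": 240}
  ]
}}

```text
time: 15.15
position: [0.6064, 0.0371, 0.1052]
orientation: [[-0.951, 0.037, 0.308], [0.036, 0.999, -0.009], [-0.308, 0.002, -0.951]]
contact_force: [-1.8, -5.2, 1.5]
finger_gap: 0.13
```

>>> {"name": "drive_tool", "arguments": {
  "rows": [
    {"xyz": [0,0.7,0],"twist": [0,0,0],"jaw": 240},
    {"xyz": [0,1.4,0],"twist": [0,0,0],"jaw": 240}
  ]
}}

```text
time: 15.35
position: [0.6064, 0.0382, 0.1052]
orientation: [[-0.951, 0.037, 0.308], [0.036, 0.999, -0.009], [-0.308, 0.002, -0.951]]
contact_force: [-2.5, -4.4, 1.6]
finger_gap: 0.135
```

```bash
python3 st.py; python3 - <<'E'
from h import *
b=read_camera('scene'); 
a=cv2.imread('pics/t3.png');n=over(b,[],(320,215,64,50),10,0)
d=np.abs(a.astype(int)-n)[::10,::10].max(2); ys,xs=np.where(d>25); print(list(zip(xs,ys)))
E
```

```text
15.35 0.13530339581272036 grasp [ 53.15796928 -21.22895436  42.39376087] g~ 43.77895436046222 F bed [-1.2326956  -4.45055261  2.55147723] [-0.06  0.29  1.89  0.01  0.65 -1.6 ]
[(np.int64(11), np.int64(0)), (np.int64(14), np.int64(0)), (np.int64(27), np.int64(0)), (np.int64(28), np.int64(0)), (np.int64(29), np.int64(0)), (np.int64(30), np.int64(0)), (np.int64(35), np.int64(0)), (np.int64(36), np.int64(0)), (np.int64(38), np.int64(0)), (np.int64(39), np.int64(0)), (np.int64(40), np.int64(0)), (np.int64(43), np.int64(0)), (np.int64(44), np.int64(0)), (np.int64(45), np.int64(0)), (np.int64(11), np.int64(1)), (np.int64(14), np.int64(1)), (np.int64(18), np.int64(1)), (np.int64(19), np.int64(1)), (np.int64(20), np.int64(1)), (np.int64(21), np.int64(1)), (np.int64(26), np.int64(1)), (np.int64(27), np.int64(1)), (np.int64(28), np.int64(1)), (np.int64(29), np.int64(1)), (np.int64(30), np.int64(1)), (np.int64(35), np.int64(1)), (np.int64(37), np.int64(1)), (np.int64(38), np.int64(1)), (np.int64(39), np.int64(1)), (np.int64(42), np.int64(1)), (np.int64(43), np.int64(1)), (np.int64(44), np.int64(
[... 3396 characters left out ...]
nt64(14)), (np.int64(27), np.int64(14)), (np.int64(29), np.int64(14)), (np.int64(31), np.int64(14)), (np.int64(32), np.int64(14)), (np.int64(33), np.int64(14)), (np.int64(23), np.int64(15)), (np.int64(26), np.int64(15)), (np.int64(27), np.int64(15)), (np.int64(29), np.int64(15)), (np.int64(31), np.int64(15)), (np.int64(32), np.int64(15)), (np.int64(19), np.int64(16)), (np.int64(20), np.int64(16)), (np.int64(26), np.int64(16)), (np.int64(27), np.int64(16)), (np.int64(29), np.int64(16)), (np.int64(28), np.int64(18)), (np.int64(27), np.int64(19)), (np.int64(28), np.int64(19)), (np.int64(29), np.int64(19)), (np.int64(32), np.int64(19)), (np.int64(29), np.int64(20)), (np.int64(28), np.int64(21))]
```

Over the last 2.6 mm of slider travel the blank and jaw pixels (cols 38–55) stayed still, and the resisting force grew. The jaw is yielding on the blank, so I hold briefly and then open.

>>> {"name": "drive_tool", "arguments": {
  "rows": [
    {"xyz": [0,0.3,0],"twist": [0,0,0],"jaw": 240},
    {"xyz": [0,0.3,0],"twist": [0,0,0],"jaw": 240},
    {"xyz": [0,0.3,0],"twist": [0,0,0],"jaw": 240},
    {"xyz": [0,0.3,0],"twist": [0,0,0],"jaw": 240},
    {"xyz": [0,0.3,0],"twist": [0,0,0],"jaw": 240},
    {"xyz": [0,0.3,0],"twist": [0,0,0],"jaw": 240},
    {"xyz": [0,0.3,0],"twist": [0,0,0],"jaw": 240},
    {"xyz": [0,0.3,0],"twist": [0,0,0],"jaw": 240}
  ]
}}

```text
time: 16.2
position: [0.6064, 0.0385, 0.1052]
orientation: [[-0.951, 0.037, 0.308], [0.036, 0.999, -0.009], [-0.308, 0.002, -0.951]]
contact_force: [-1.1, -4.5, 0.5]
finger_gap: 0.132
```

>>> {"name": "drive_tool", "arguments": {
  "rows": [
    {"xyz": [0,-3,0],"twist": [0,0,0],"jaw": 240},
    {"xyz": [0,-8,0],"twist": [0,0,0],"jaw": 240},
    {"xyz": [0,-13,0],"twist": [0,0,0],"jaw": 240},
    {"xyz": [0,-18,0],"twist": [0,0,0],"jaw": 240},
    {"xyz": [0,-23,0],"twist": [0,0,0],"jaw": 240},
    {"xyz": [0,-28,0],"twist": [0,0,0],"jaw": 240},
    {"xyz": [0,-33,0],"twist": [0,0,0],"jaw": 240},
    {"xyz": [0,-38,0],"twist": [0,0,0],"jaw": 240},
    {"xyz": [0,-43,0],"twist": [0,0,0],"jaw": 240},
    {"xyz": [0,-48,0],"twist": [0,0,0],"jaw": 240},
    {"xyz": [0,-51,0],"twist": [0,0,0],"jaw": 240},
    {"xyz": [0,-51,0],"twist": [0,0,0],"jaw": 240}
  ]
}}

```text
time: 17.4
position: [0.6045, -0.0133, 0.1052]
orientation: [[-0.951, 0.037, 0.308], [0.036, 0.999, -0.01], [-0.308, 0.001, -0.951]]
contact_force: [-2.0, -0.2, 2.3]
finger_gap: 0.131
```

```bash
python3 st.py
```

```text
17.4 0.1305313754281124 grasp [ 53.00398198 -72.82674548  42.43890096] g~ 95.37674547716145 F bed [-0.59423964 -0.23389915  3.03405851] [-0.16  0.28  1.89  0.06  0.66 -1.74]
```

Now I push to the end stop in small steps, then let go of the tab and back off.

>>> {"name": "drive_tool", "arguments": {
  "rows": [
    {"xyz": [0,-1.5,0],"twist": [0,0,0],"jaw": 240},
    {"xyz": [0,-3,0],"twist": [0,0,0],"jaw": 240},
    {"xyz": [0,-4,0],"twist": [0,0,0],"jaw": 240}
  ]
}}

```text
time: 17.7
position: [0.6045, -0.0142, 0.1052]
orientation: [[-0.951, 0.038, 0.308], [0.039, 0.999, -0.005], [-0.308, 0.007, -0.951]]
contact_force: [0.7, 17.5, 3.8]
finger_gap: 0.134
```

>>> {"name": "drive_tool", "arguments": {
  "rows": [
    {"xyz": [0,-1,0],"twist": [0,0,0],"jaw": 240},
    {"xyz": [0,-2,0],"twist": [0,0,0],"jaw": 240}
  ]
}}

```text
time: 17.9
position: [0.6045, -0.0141, 0.1053]
orientation: [[-0.951, 0.038, 0.308], [0.039, 0.999, -0.002], [-0.308, 0.01, -0.951]]
contact_force: [0.4, 13.4, 2.4]
finger_gap: 0.133
```

```bash
python3 st.py
```

```text
17.9 0.13262335976157266 grasp [ 53.01793967 -73.70929205  42.52880783] g~ 96.25929204570944 F bed [ 1.18872012 13.41893586  2.09350046] [-0.17  0.28  1.89  0.08  0.66 -1.76]
```

The end stop (gap 0.100) shows that my gap scale read about 3.7 mm low. The jaws had therefore closed only to about 0.047, roughly 2 N. There is time to close again to the stated 0.045.

>>> {"name": "drive_tool", "arguments": {
  "rows": [
    {"xyz": [0,6,0],"twist": [0,0,0],"jaw": 240},
    {"xyz": [0,12,0],"twist": [0,0,0],"jaw": 240},
    {"xyz": [0,18,0],"twist": [0,0,0],"jaw": 240},
    {"xyz": [0,24,0],"twist": [0,0,0],"jaw": 240},
    {"xyz": [0,30,0],"twist": [0,0,0],"jaw": 240},
    {"xyz": [0,36,0],"twist": [0,0,0],"jaw": 240},
    {"xyz": [0,41,0],"twist": [0,0,0],"jaw": 240},
    {"xyz": [0,45,0],"twist": [0,0,0],"jaw": 240},
    {"xyz": [0,48,0],"twist": [0,0,0],"jaw": 240},
    {"xyz": [0,51,0],"twist": [0,0,0],"jaw": 240},
    {"xyz": [0,53,0],"twist": [0,0,0],"jaw": 240},
    {"xyz": [0,54.5,0],"twist": [0,0,0],"jaw": 240}
  ]
}}

```text
time: 19.1
position: [0.6064, 0.04, 0.1053]
orientation: [[-0.951, 0.038, 0.308], [0.039, 0.999, -0.003], [-0.308, 0.009, -0.951]]
contact_force: [2.9, -6.0, -6.1]
finger_gap: 0.129
```

```bash
python3 st.py
```

```text
19.1 0.12890959966107748 grasp [ 53.17820563 -19.60946018  42.52101437] g~ 42.159460175064396 F bed [-0.32954721 -5.89731188 -6.82524736] [-0.06  0.29  1.89  0.02  0.66 -1.61]
```

>>> {"name": "drive_tool", "arguments": {
  "rows": [
    {"xyz": [0,0.7,0],"twist": [0,0,0],"jaw": 240},
    {"xyz": [0,0.7,0],"twist": [0,0,0],"jaw": 240},
    {"xyz": [0,0.7,0],"twist": [0,0,0],"jaw": 240},
    {"xyz": [0,0.7,0],"twist": [0,0,0],"jaw": 240},
    {"xyz": [0,0.7,0],"twist": [0,0,0],"jaw": 240},
    {"xyz": [0,0.7,0],"twist": [0,0,0],"jaw": 240},
    {"xyz": [0,0.7,0],"twist": [0,0,0],"jaw": 240},
    {"xyz": [0,0.7,0],"twist": [0,0,0],"jaw": 240}
  ]
}}

```text
time: 19.9
position: [0.6064, 0.0403, 0.1053]
orientation: [[-0.951, 0.038, 0.307], [0.039, 0.999, -0.004], [-0.307, 0.009, -0.952]]
contact_force: [1.3, -4.2, -4.4]
finger_gap: 0.135
```

>>> {"name": "drive_tool", "arguments": {
  "rows": [
    {"xyz": [0,-3,0],"twist": [0,0,0],"jaw": 240},
    {"xyz": [0,-8,0],"twist": [0,0,0],"jaw": 240},
    {"xyz": [0,-13,0],"twist": [0,0,0],"jaw": 240},
    {"xyz": [0,-18,0],"twist": [0,0,0],"jaw": 240},
    {"xyz": [0,-23,0],"twist": [0,0,0],"jaw": 240},
    {"xyz": [0,-28,0],"twist": [0,0,0],"jaw": 240},
    {"xyz": [0,-33,0],"twist": [0,0,0],"jaw": 240},
    {"xyz": [0,-38,0],"twist": [0,0,0],"jaw": 240},
    {"xyz": [0,-43,0],"twist": [0,0,0],"jaw": 240},
    {"xyz": [0,-48,0],"twist": [0,0,0],"jaw": 240},
    {"xyz": [0,-53,0],"twist": [0,0,0],"jaw": 240},
    {"xyz": [0,-55,0],"twist": [0,0,0],"jaw": 240}
  ]
}}

```text
time: 21.1
position: [0.6045, -0.0141, 0.1052]
orientation: [[-0.951, 0.039, 0.308], [0.041, 0.999, -0.002], [-0.308, 0.011, -0.951]]
contact_force: [0.2, 12.7, 2.8]
finger_gap: 0.128
```

```bash
python3 st.py
```

```text
21.1 0.12793697393454986 grasp [ 53.01452955 -73.7567137   42.48643793] g~ 96.306713695832 F bed [ 1.18842958 12.74458015  2.5823706 ] [-0.17  0.28  1.89  0.08  0.66 -1.76]
```

>>> {"name": "drive_tool", "arguments": {
  "rows": [
    {"xyz": [0,0,0],"twist": [0,0,0],"jaw": 240},
    {"xyz": [0,0,0],"twist": [0,0,0],"jaw": 190},
    {"xyz": [0,0,0],"twist": [0,0,0],"jaw": 150},
    {"xyz": [0,0,0],"twist": [0,0,0],"jaw": 120},
    {"xyz": [0,0,0],"twist": [0,0,0],"jaw": 110},
    {"xyz": [0,0,-20],"twist": [0,0,0],"jaw": 100},
    {"xyz": [0,0,-60],"twist": [0,0,0],"jaw": 100},
    {"xyz": [0,0,-100],"twist": [0,0,0],"jaw": 100},
    {"xyz": [-40,0,-110],"twist": [0,0,0],"jaw": 100},
    {"xyz": [-10,0,-110],"twist": [0,0,0],"jaw": 100}
  ]
}}

```text
time: 22.1
position: [0.5921, -0.0166, 0.222]
orientation: [[-0.943, 0.04, 0.33], [0.04, 0.999, -0.006], [-0.33, 0.008, -0.944]]
contact_force: [-0.3, -0.6, 0.9]
finger_gap: 0.607
```

```bash
python3 - <<'E'
from h import *
s=get_state();print(s['time'],s['position'],np.round(s['joint_positions'],2))
C={n:read_camera(n) for n in('scene','top')}
B=lambda *a:pose(box(*a),BP,Rs,.06)
it=[(B(-66,76,-115,85,0,0),(0,0,255))]
it+=[(pose(P@Rz(np.pi/2).T+[-.04,.020,0],BP,Rs,.06),(255,0,255)) for P in BLANK]
cv2.imwrite('pics/b3.png',np.hstack([over(C['scene'],it,(305,195,80,80),5,0),over(C['top'],it,(235,150,80,80),5,0)]))
E
```

```text
22.1 [ 0.59210121 -0.01660102  0.22197045] [-0.18  0.14  1.76  0.07  0.91 -1.74]
```

View pics/b3.png

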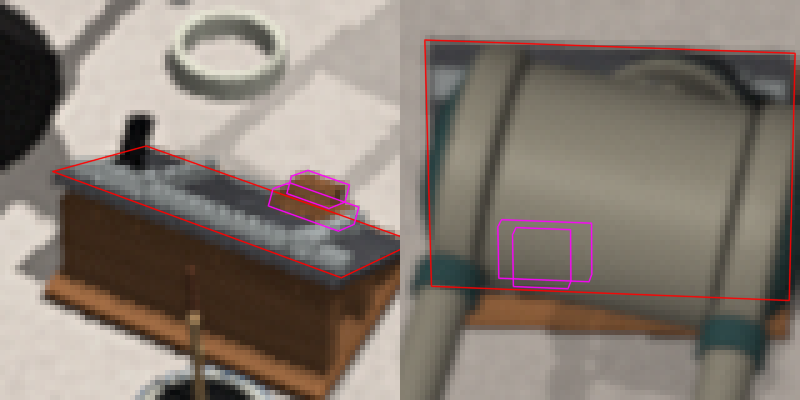

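The black tab now stands at the far right (135,140), so the jaws are wide open. The blank lies flat by the fixed jaw, where the overlay expects it. Next I pick it up again.

```bash
cat >> h.py <<'E'
def pick(z,less=2):
    Rt=bedR()@Ro.from_euler('x',less,degrees=True).as_matrix(); go(bedpt(-40,20,z),Rt)
E
python3 -c "
from h import *
pick(100)"
```

```text
t 22.2 pos [ 0.5771 -0.014   0.2121] gap 0.6071306630572737 F [-0.05  0.56 -0.88] j [-0.18  0.14  1.78  0.07  0.92 -1.74]
xyz [110.4  93.   55.7] twist [-7.7  -8.47 89.22]
```

>>> {"name": "drive_tool", "arguments": {
  "rows": [
    {"xyz": [10,8,0],"twist": [-0.7,-0.7,8],"jaw": 100},
    {"xyz": [20,16,0],"twist": [-1.4,-1.5,16],"jaw": 100},
    {"xyz": [30,25,0],"twist": [-2.1,-2.2,24],"jaw": 100},
    {"xyz": [40,34,5],"twist": [-2.8,-3,32],"jaw": 100},
    {"xyz": [50,42,12],"twist": [-3.5,-3.8,40],"jaw": 100},
    {"xyz": [60,50,19],"twist": [-4.2,-4.5,48],"jaw": 100},
    {"xyz": [70,59,26],"twist": [-4.9,-5.3,56],"jaw": 100},
    {"xyz": [80,67,33],"twist": [-5.6,-6,64],"jaw": 100},
    {"xyz": [90,76,40],"twist": [-6.3,-6.8,72],"jaw": 100},
    {"xyz": [100,84,48],"twist": [-7,-7.6,80],"jaw": 100},
    {"xyz": [110.4,93,55.7],"twist": [-7.7,-8.4,88.5],"jaw": 100},
    {"xyz": [110.4,93,55.7],"twist": [-7.7,-8.5,89.2],"jaw": 100}
  ]
}}

```text
time: 23.4
position: [0.4903, 0.084, 0.1245]
orientation: [[0.036, 0.884, 0.466], [0.999, -0.032, -0.016], [0.0, 0.466, -0.885]]
contact_force: [0.2, 0.4, 0.1]
finger_gap: 0.603
```

```bash
python3 -c "
from h import *
pick(25)"
```

```text
t 23.4 pos [0.4903 0.084  0.1245] gap 0.6032127790994712 F [0.16 0.37 0.05] j [ 0.06  0.07  2.2  -0.12  0.39  0.2 ]
xyz [-0.5  5.9 74.2] twist [-0.23  0.02 -0.09]
```

>>> {"name": "drive_tool", "arguments": {
  "rows": [
    {"xyz": [-0.5,5.9,10],"twist": [-0.2,0,0],"jaw": 100},
    {"xyz": [-0.5,5.9,35],"twist": [-0.2,0,0],"jaw": 100},
    {"xyz": [-0.5,5.9,60],"twist": [-0.2,0,0],"jaw": 100},
    {"xyz": [-0.5,5.9,74],"twist": [-0.2,0,0],"jaw": 100},
    {"xyz": [-0.5,5.9,74],"twist": [-0.2,0,0],"jaw": 100}
  ]
}}

```text
time: 23.9
position: [0.5305, 0.0816, 0.0596]
orientation: [[0.036, 0.884, 0.466], [0.999, -0.032, -0.017], [-0.0, 0.466, -0.885]]
contact_force: [-0.4, -0.1, 0.0]
finger_gap: 0.604
```

```bash
python3 -c "
from h import *
pick(10.5)"
```

```text
t 23.9 pos [0.5305 0.0816 0.0596] gap 0.6044329130792955 F [-0.44 -0.11  0.04] j [ 0.05  0.24  2.23 -0.21  0.2   0.28]
xyz [ 0.5  1.1 12.4] twist [-0.22  0.06 -0.06]
```

>>> {"name": "drive_tool", "arguments": {
  "rows": [
    {"xyz": [0.5,1.1,6],"twist": [0,0,0],"jaw": 100},
    {"xyz": [0.5,1.1,12],"twist": [0,0,0],"jaw": 100},
    {"xyz": [0.5,1.1,12.4],"twist": [0,0,0],"jaw": 140},
    {"xyz": [0.5,1.1,12.4],"twist": [0,0,0],"jaw": 180},
    {"xyz": [0.5,1.1,12.4],"twist": [0,0,0],"jaw": 220},
    {"xyz": [0.5,1.1,12.4],"twist": [0,0,0],"jaw": 220},
    {"xyz": [0.5,1.1,12.4],"twist": [0,0,0],"jaw": 220},
    {"xyz": [0.5,1.1,12.4],"twist": [0,0,0],"jaw": 220}
  ],
  "force": 30
}}

```text
time: 24.7
position: [0.5373, 0.0819, 0.0493]
orientation: [[0.036, 0.884, 0.466], [0.999, -0.031, -0.017], [-0.0, 0.466, -0.885]]
contact_force: [-1.3, -0.5, 1.5]
finger_gap: 0.342
```

```bash
python3 st.py
```

```text
24.7 0.34187124223189136 grasp [-39.19138729  20.08244305  29.72803221] g~ 2.4675569472570515 F bed [-0.30726533 -0.49584575  1.9408091 ] [ 0.05  0.27  2.23 -0.25  0.17  0.32]
```

>>> {"name": "drive_tool", "arguments": {
  "rows": [
    {"xyz": [0,0,-8],"twist": [0,0,0],"jaw": 220},
    {"xyz": [0,0,-35],"twist": [0,0,0],"jaw": 220},
    {"xyz": [0,0,-75],"twist": [0,0,0],"jaw": 220},
    {"xyz": [0,0,-115],"twist": [0,0,0],"jaw": 220},
    {"xyz": [0,0,-130],"twist": [0,0,0],"jaw": 220}
  ]
}}

```text
time: 25.2
position: [0.4763, 0.0846, 0.1681]
orientation: [[0.035, 0.882, 0.471], [0.999, -0.031, -0.016], [0.001, 0.471, -0.882]]
contact_force: [0.4, 1.0, 0.0]
finger_gap: 0.345
```

```bash
python3 - <<'E'
from h import *
np.set_printoptions(precision=4,suppress=True)
C={n:read_camera(n) for n in('scene','top')}
for n,c in C.items():
    for q in tip_of('pad',n)[:2]: print(n,'tip',round(q['p'],2),onz(c,q['uv'],.003)[0])
    for q in masks_of('pad',n)[:3]:
        v=np.argwhere(q['region'])[:,::-1]; print(n,'mask',round(q['p'],2),len(v),onz(c,v.mean(0),.005)[0])
    for q in tip_of('tray',n)[:1]: print(n,'tray',onz(c,q['uv'],0)[0])
T=C['top'];rr=(160,188,62,36);e=crop(T,rr);v=e[...,2]-e[...,0]
print(v[4:30:4].astype(int)); print(v[:,18].astype(int))
for lo,hi in((20,50),(17,40),(25,60)): print(fit([(T,soft(v,lo,hi),rr)],TRAY,[.528,.3,0],np.eye(3),0))
print('model cols/rows of pad corners',proj(T,pose(box(-28,28,27,63,5,5),(.5283,.2994,.0057),np.eye(3),0)))
pt=[.5283-.045*np.sin(.0057),.3444,.12]
go(pt,down(np.pi/2+.0057))
E
```

```text
scene tip 0.59 [0.5265 0.3444 0.003 ]
scene mask 0.44 136 [0.525  0.3451 0.005 ]
scene tray [0.5225 0.3074 0.    ]
top tip 0.5 [0.5282 0.2945 0.003 ]
top tip 0.46 [0.5372 0.3459 0.003 ]
top mask 0.66 223 [0.5269 0.343  0.005 ]
top tray [0.5298 0.2989 0.    ]
[[16 17 16 17 16 17 18 18 18 18 17 17 18 19 18 17 18 17 18 18 18 20 18 18
  18 19 18 19 19 18 18 18 18 18 18 18 17 17 17 19 18 18 17 18 19 18 18 18
  18 18 18 17 18 18 17 15 17 17 17 16 15 16]
 [17 18 16 16 20 33 52 51 43 53 66 69 66 64 64 66 66 65 64 65 65 65 54 42
  48 60 66 65 65 65 66 66 66 65 60 60 64 61 46 45 60 65 64 64 65 63 64 64
  64 64 64 65 65 57 37 12 10 14 17 16 16 16]
 [16 16 16 15 20 36 54 49 40 58 72 73 72 72 71 71 73 77 76 76 74 69 54 44
  58 69 77 80 78 80 78 79 79 65 39 44 63 62 45 43 62 69 67 69 73 70 64 60
  61 65 67 69 68 62 37 13 11 15 16 17 16 15]
 [16 16 16 16 25 43 52 48 62 79 80 75 71 69 65 65 67 69 67 69 70 66 51 36
  44 71 81 80 79 79 79 80 78 58 34 44 63 63 45 48 68 74 79 79 79 77 72 72
  76 75 62 48 64 61 31 10 12 15 16 17 16 15]
 [17 17 17 18 29 49 54 43 55 68 72 75 77 78 77 77 80 80 79 77 73 66 4
[... 490 characters left out ...]
 16 17 17 17 15 16]]
[16 16 16 16 18 32 52 54 64 69 74 75 76 74 71 68 67 69 71 75 79 79 71 71
 71 72 73 70 60 61 31 17 16 16 15 17]
(array([0.5283, 0.2994, 0.0057]), np.float64(16.129465590157633))
(array([0.5281, 0.2995, 0.0065]), np.float64(3.3977007243833075))
(array([0.5284, 0.2994, 0.0045]), np.float64(64.86848543338904))
model cols/rows of pad corners [[179.3894 215.2586]
 [179.3894 215.2586]
 [166.965  215.2419]
 [166.965  215.2419]
 [180.4364 195.8979]
 [180.4364 195.8979]
 [168.097  195.9105]
 [168.097  195.9105]]
t 25.6 pos [0.4763 0.084  0.1628] gap 0.3413515637643023 F [-0.17 -0.16 -0.02] j [ 0.07 -0.01  2.16 -0.1   0.51  0.18]
xyz [262.1  17.8  57.5] twist [ 21.3   22.26 -90.41]
```

>>> {"name": "drive_tool", "arguments": {
  "rows": [
    {"xyz": [20,0,-5],"twist": [1.7,1.8,-7],"jaw": 220},
    {"xyz": [42,0,-5],"twist": [3.4,3.6,-14.5],"jaw": 220},
    {"xyz": [64,1,0],"twist": [5.2,5.4,-22],"jaw": 220},
    {"xyz": [87,2,5],"twist": [7,7.3,-29.5],"jaw": 220},
    {"xyz": [110,4,12],"twist": [8.8,9.2,-37],"jaw": 220},
    {"xyz": [132,6,20],"twist": [10.6,11,-45],"jaw": 220},
    {"xyz": [154,8,28],"twist": [12.4,12.9,-52.5],"jaw": 220},
    {"xyz": [176,10,35],"twist": [14.2,14.8,-60],"jaw": 220},
    {"xyz": [198,12,42],"twist": [16,16.6,-67.5],"jaw": 220},
    {"xyz": [220,14,48],"twist": [17.7,18.5,-75],"jaw": 220},
    {"xyz": [242,16,53],"twist": [19.5,20.4,-83],"jaw": 220},
    {"xyz": [262,17.8,57.5],"twist": [21.3,22.3,-90.4],"jaw": 220}
  ]
}}

```text
time: 26.8
position: [0.5285, 0.3451, 0.1179]
orientation: [[-1.0, -0.011, -0.004], [-0.011, 1.0, -0.002], [0.004, -0.002, -1.0]]
contact_force: [1.3, 0.5, -0.4]
finger_gap: 0.345
```

```bash
python3 - <<'E'
from h import *
go([.528,.3444,.06],down(np.pi/2+.0057))
E
```

```text
t 26.8 pos [0.5285 0.3451 0.1179] gap 0.3454995501267178 F [ 1.35  0.49 -0.38] j [ 0.47  0.44  1.55  0.    1.16 -1.11]
xyz [ 0.3 -0.6 57.9] twist [-0.1  -0.21  0.3 ]
```

>>> {"name": "drive_tool", "arguments": {
  "rows": [
    {"xyz": [0.3,-0.6,25],"twist": [0,0,0],"jaw": 220},
    {"xyz": [0.3,-0.6,50],"twist": [0,0,0],"jaw": 220},
    {"xyz": [0.3,-0.6,75],"twist": [0,0,0],"jaw": 220},
    {"xyz": [0.3,-0.6,90],"twist": [0,0,0],"jaw": 220},
    {"xyz": [0.3,-0.6,93],"twist": [0,0,0],"jaw": 220},
    {"xyz": [0.3,-0.6,93],"twist": [0,0,0],"jaw": 220},
    {"xyz": [0.3,-0.6,93],"twist": [0,0,0],"jaw": 220}
  ]
}}

```text
time: 27.5
position: [0.5286, 0.3446, 0.0252]
orientation: [[-1.0, -0.011, -0.003], [-0.011, 1.0, -0.001], [0.003, -0.001, -1.0]]
contact_force: [0.5, -0.3, 0.5]
finger_gap: 0.34
```

```bash
python3 - <<'E'
from h import *
go([.528,.3444,.0144],down(np.pi/2+.0057))
c=read_camera('scene'); s=get_state(); q=s['position']
roi=(430,245,40,45); 
R=np.array(s['orientation'])
it=[((P*[1,1,-1]+[0,0,.0094])@R.T+q,(255,0,255)) for P in BLANK]
it+=[(pose(box(-28,28,27,63,5,5),(.5283,.2994,.0057),np.eye(3),0),(0,255,0)),(pose(TRAY[0],(.5283,.2994,.0057),np.eye(3),0),(0,0,255))]
cv2.imwrite('pics/p1.png',over(c,it,(405,235,70,55),10,0))
E
```

```text
t 27.5 pos [0.5286 0.3446 0.0252] gap 0.34034031462882786 F [ 0.46 -0.35  0.51] j [ 0.47  0.53  1.65  0.    0.96 -1.11]
xyz [ 0.5 -0.2 10.8] twist [-0.07 -0.16  0.3 ]
```

>>> {"name": "drive_tool", "arguments": {
  "rows": [
    {"xyz": [0.5,-0.2,2],"twist": [0,0,0.3],"jaw": 220},
    {"xyz": [0.5,-0.2,4],"twist": [0,0,0.3],"jaw": 220},
    {"xyz": [0.5,-0.2,6],"twist": [0,0,0.3],"jaw": 220},
    {"xyz": [0.5,-0.2,7.5],"twist": [0,0,0.3],"jaw": 220},
    {"xyz": [0.5,-0.2,7.5],"twist": [0,0,0.3],"jaw": 220}
  ]
}}

```text
time: 28.05
position: [0.528, 0.3444, 0.0179]
orientation: [[-1.0, -0.006, -0.003], [-0.006, 1.0, -0.001], [0.003, -0.001, -1.0]]
contact_force: [-0.0, 0.8, -1.0]
finger_gap: 0.346
```

>>> {"name": "drive_tool", "arguments": {
  "rows": [
    {"xyz": [0,0,1],"twist": [0,0,0],"jaw": 220},
    {"xyz": [0,0,2],"twist": [0,0,0],"jaw": 220},
    {"xyz": [0,0,2],"twist": [0,0,0],"jaw": 220}
  ]
}}

```text
time: 28.35
position: [0.5279, 0.3443, 0.0157]
orientation: [[-1.0, -0.006, -0.003], [-0.006, 1.0, -0.001], [0.003, -0.001, -1.0]]
contact_force: [0.6, -0.9, -1.2]
finger_gap: 0.342
```

It is inside the compartment without touching anything, so I lower until it touches the pad.

>>> {"name": "drive_tool", "arguments": {
  "rows": [
    {"xyz": [0,0,1],"twist": [0,0,0],"jaw": 220},
    {"xyz": [0,0,1.5],"twist": [0,0,0],"jaw": 220},
    {"xyz": [0,0,1.5],"twist": [0,0,0],"jaw": 220}
  ]
}}

```text
time: 28.65
position: [0.528, 0.3444, 0.0155]
orientation: [[-1.0, -0.006, -0.002], [-0.006, 1.0, -0.001], [0.002, -0.001, -1.0]]
contact_force: [-1.1, -1.8, 7.0]
finger_gap: 0.341
```

>>> {"name": "drive_tool", "arguments": {
  "rows": [
    {"xyz": [0,0,0.6],"twist": [0,0,0],"jaw": 220},
    {"xyz": [0,0,1],"twist": [0,0,0],"jaw": 220},
    {"xyz": [0,0,1],"twist": [0,0,0],"jaw": 220}
  ]
}}

```text
time: 28.95
position: [0.5279, 0.3444, 0.0155]
orientation: [[-1.0, -0.006, -0.002], [-0.006, 1.0, -0.001], [0.002, -0.001, -1.0]]
contact_force: [-2.0, -1.0, 7.2]
finger_gap: 0.341
```

>>> {"name": "drive_tool", "arguments": {
  "rows": [
    {"xyz": [0,0,0],"twist": [0,0,0],"jaw": 200},
    {"xyz": [0,0,0],"twist": [0,0,0],"jaw": 150},
    {"xyz": [0,0,0],"twist": [0,0,0],"jaw": 120},
    {"xyz": [0,0,0],"twist": [0,0,0],"jaw": 120},
    {"xyz": [0,0,-8],"twist": [0,0,0],"jaw": 120},
    {"xyz": [0,0,-35],"twist": [0,0,0],"jaw": 120},
    {"xyz": [0,0,-80],"twist": [0,0,0],"jaw": 120},
    {"xyz": [30,0,-130],"twist": [0,0,0],"jaw": 120},
    {"xyz": [80,0,-160],"twist": [0,0,0],"jaw": 120},
    {"xyz": [130,0,-180],"twist": [0,0,0],"jaw": 120},
    {"xyz": [160,0,-180],"twist": [0,0,0],"jaw": 120},
    {"xyz": [160,0,-180],"twist": [0,0,0],"jaw": 120}
  ]
}}

```text
time: 30.15
position: [0.3628, 0.3431, 0.198]
orientation: [[-1.0, -0.009, -0.003], [-0.009, 1.0, -0.0], [0.003, 0.0, -1.0]]
contact_force: [0.5, -0.7, -1.1]
finger_gap: 0.53
```

```bash
python3 - <<'E'
from h import *
C={n:read_camera(n) for n in('scene','top')}
bl=[(pose(P,(.528,.3444,.006),np.eye(3),.005),(255,0,255)) for P in BLANK]
tr=[(pose(TRAY[0],(.5283,.2994,.0057),np.eye(3),0),(0,0,255))]
A=np.hstack([over(C['scene'],bl+tr,(405,235,60,50),6,0),over(C['top'],bl+tr,(160,180,60,50),6,0)])
B=np.hstack([over(C['scene'],[],(300,190,120,90),3,0),over(C['top'],[],(220,145,120,90),3,0)])
cv2.imwrite('pics/f1.png',np.vstack([A,B]))
E
```

```text
(no output)
```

View pics/f1.png

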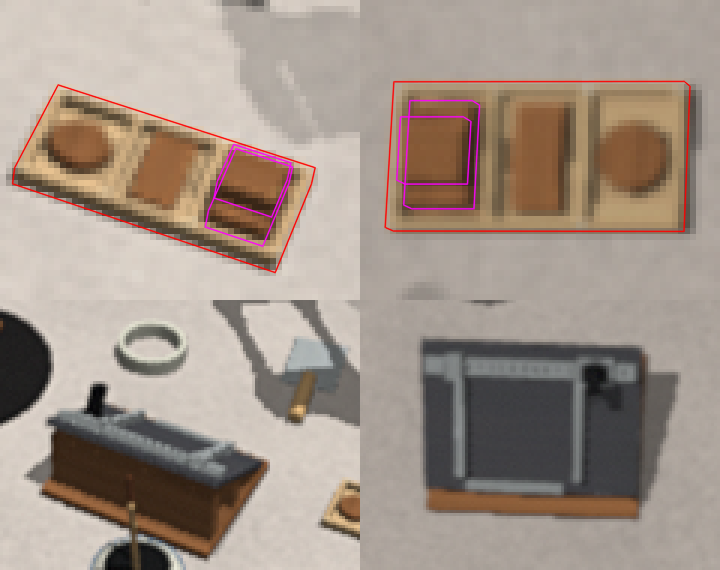

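The blank lies flat and lengthwise on the pad, inside the compartment walls (about (437,150) in the top crop). The jaws are wide open, the disc and plaque are in place, and the arm is clear, so I hand in.

```bash
python3 -c "
from h import *
print(hand_in())"
```

```text
the job is handed in; nothing more can be done
None
```

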